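# Jar the cooled biscuits

## Task

Before the baked biscuits go into the jar, check that they have cooled: hold the infrared thermometer about a hand's width away from any one of the biscuits on the baking tray, pointed straight at it, and keep it steady for two seconds. Then take the lid off the glass jar, drop every biscuit through the neck into the jar, and close the jar again with its lid seated flush; the thermometer must be lying flat again in the wide bay of the bamboo utensil tray when you are done. Keep the jar standing and leave the mug, the tumbler and the jam jar alone.

Things in the scene. Friction and masses are not known exactly. Their poses are not given: they have to be found in the camera images.
- thermometer: Infrared thermometer pistol, 160 g, always reading (no trigger to pull), lying on its side. Origin on the barrel's axis at mid thickness, 21 mm above what it lies on. x: where it looks; z: up as it lies. Yellow barrel x -70 to 60, y +-23, z +-21 mm; black nose, radius 18 mm, x 60 to 85; black handle, 34 mm thick, leaves the barrel behind x = -25 mm and runs to y = -105 mm.
- grip_point (a point): Point on the barrel's axis 5 mm in front of the thermometer's origin, at its centre of mass along the barrel: the place to grip it, across the 46 mm wide barrel; free of the handle. Axes as the thermometer's.
- lens (a point): Centre of the thermometer's lens, 85 mm in front of its origin; its x axis is the line of sight. It reads a biscuit while the biscuit's middle is 40 to 160 mm in front of the lens and within 20 mm of the line of sight (lens y and z), with the thermometer held in the fingers and still.
- utray: Bamboo utensil tray, fixed, 220 x 270 mm (x, y), 25 mm high, floor 6 mm thick, walls 6 mm. A low divider parts a narrow bay on its +y side (with a spoon and a brush in it, fixed) from the wide bay. Origin: centre of its underside.
- utray_bay (a point): Centre of the floor of the wide bay, which is 208 x 206 mm (x, y) inside; on the upper face of the floor, 6 mm above the worktop, 26 mm to the -y side of the tray's centre. Axes as the tray's.
- pan: Dark baking tray, fixed, 226 x 306 mm (x, y); floor 3 mm thick with baking paper on it, rim 11 mm high. Origin: centre of its underside.
- biscuit1: Round, hard biscuit (one of three to five; absent ones read None from the start), 40 mm across and 20 mm thick, flat below and slightly domed on top with a pale almond, 20 g. Lies on the baking tray. Origin: centre of its flat underside; z points out of its domed top.
- biscuit2: Another biscuit, the same as biscuit1.
- biscuit3: Another biscuit, the same as biscuit1.
- biscuit4: Another biscuit, the same as biscuit1.
- biscuit5: Another biscuit, the same as biscuit1.
- biscuit1_mid (a point): Middle of biscuit1, 10 mm above its flat underside; axes as the biscuit's.
- biscuit2_mid (a point): Middle of biscuit2, 10 mm above its flat underside; axes as the biscuit's.
- biscuit3_mid (a point): Middle of biscuit3, 10 mm above its flat underside; axes as the biscuit's.
- biscuit4_mid (a point): Middle of biscuit4, 10 mm above its flat underside; axes as the biscuit's.
- biscuit5_mid (a point): Middle of biscuit5, 10 mm above its flat underside; axes as the biscuit's.
- jar: Loose glass storage jar, 700 g, 150 mm high. Round body 110 mm across up to 98 mm, shoulder from there to 120 mm, then a straight neck of 62 mm outside and 53 mm clear inside with an orange rubber ring round it just under the rim; floor 6 mm thick. Origin: centre of its underside, z up.
- jar_rim (a point): Centre of the jar's mouth, level with the rim, 150 mm above the jar's underside.
- lid: Wooden stopper lid, 70 g, on the jar at the start. Flange 70 mm across, 10 mm thick; below it a cork plug 45 mm across, 16 mm deep, tapering to 34 mm at its foot, loose in the neck; on top a round knob 26 mm across, 26 mm high. Origin: centre of the flange's underside, at jar_rim when closed; 16 mm up when it stands on its plug on the worktop. z up.
- lid_knob (a point): Top of the lid's knob, 36 mm above the lid's origin.
- mug: Green mug, 76 mm across, 85 mm high, with a handle; not to be moved. Origin: centre of its underside.
- tumbler: Amber drinking glass, 64 mm across, 85 mm high; not to be moved. Origin: centre of its underside.
- jam: Jar of dark red jam with a red cap, 64 mm across, 80 mm high; not to be moved. Origin: centre of its underside.
Not all that is in view belongs to the job. Leave any yellow look-alike of the biscuit2 alone. What is shaped like the lid but green is not meant.

How it is judged (in metres and radians):
On the way, in this order (a step that is already met when the one before it is completed fails the run):
1. the thermometer, held in the fingers, reads a biscuit steadily, before any biscuit is in the jar (((x of biscuit1_mid in the frame of lens between 0.04 and 0.16 m and y of biscuit1_mid in the frame of lens between -0.02 and 0.02 m and z of biscuit1_mid in the frame of lens between -0.02 and 0.02 m) or (x of biscuit2_mid in the frame of lens between 0.04 and 0.16 m and y of biscuit2_mid in the frame of lens between -0.02 and 0.02 m and z of biscuit2_mid in the frame of lens between -0.02 and 0.02 m) or (x of biscuit3_mid in the frame of lens between 0.04 and 0.16 m and y of biscuit3_mid in the frame of lens between -0.02 and 0.02 m and z of biscuit3_mid in the frame of lens between -0.02 and 0.02 m) or (x of biscuit4_mid in the frame of lens between 0.04 and 0.16 m and y of biscuit4_mid in the frame of lens between -0.02 and 0.02 m and z of biscuit4_mid in the frame of lens between -0.02 and 0.02 m) or (x of biscuit5_mid in the frame of lens between 0.04 and 0.16 m and y of biscuit5_mid in the frame of lens between -0.02 and 0.02 m and z of biscuit5_mid in the frame of lens between -0.02 and 0.02 m)) and linear speed of thermometer below 0.02 m/s and angular speed of thermometer below 0.2 rad/s and contact force between the fingers and thermometer above 1 N and not (horizontal distance between biscuit1_mid and jar below 0.055 m and z of biscuit1_mid in the frame of jar below 0.115 m) and not (horizontal distance between biscuit2_mid and jar below 0.055 m and z of biscuit2_mid in the frame of jar below 0.115 m) and not (horizontal distance between biscuit3_mid and jar below 0.055 m and z of biscuit3_mid in the frame of jar below 0.115 m) and not (horizontal distance between biscuit4_mid and jar below 0.055 m and z of biscuit4_mid in the frame of jar below 0.115 m) and not (horizontal distance between biscuit5_mid and jar below 0.055 m and z of biscuit5_mid in the frame of jar below 0.115 m)), for 1.5 s.
2. the lid is off the jar (distance between lid and jar_rim above 0.08 m), for 0.2 s.
3. every biscuit is in the jar (horizontal distance between each of biscuit1_mid, biscuit2_mid, biscuit3_mid, biscuit4_mid, biscuit5_mid and jar below 0.055 m and z of each of biscuit1_mid, biscuit2_mid, biscuit3_mid, biscuit4_mid, biscuit5_mid in the frame of jar below 0.115 m), for 0.2 s.
At the end, for the whole second after the job is handed in: Every biscuit is inside the jar's body; the lid is on, within 8 mm of the rim's centre and flat on it (0.06 rad); the jar stands upright and still; the thermometer lies flat and still on the floor of the utensil tray's wide bay, its grip point within 85 mm of the bay's centre each way (all of step 3 and distance between lid and jar_rim below 0.008 m and angle between the z axis of lid and the z axis of jar, either way round below 0.06 rad and angle between jar's own z axis and vertical below 0.05 rad and linear speed of each of jar, lid, thermometer below 0.02 m/s and x of grip_point in the frame of utray_bay between -0.085 and 0.085 m and y of grip_point in the frame of utray_bay between -0.085 and 0.085 m and z of grip_point in the frame of utray_bay below 0.029 m and angle between the z axis of thermometer and the z axis of utray, either way round below 0.12 rad); the robot touches nothing.
It fails at once if the jar is tipped over (more than 0.5 rad) (angle between jar's own z axis and vertical above 0.5 rad).
It fails at once if the mug is moved more than 30 mm or tipped (distance of mug from where it was at the start of the episode above 0.03 m or angle between mug's own z axis and vertical above 0.3 rad).
It fails at once if the tumbler is moved more than 30 mm or tipped (distance of tumbler from where it was at the start of the episode above 0.03 m or angle between tumbler's own z axis and vertical above 0.3 rad).
It fails at once if the jam jar is moved more than 30 mm or tipped (distance of jam from where it was at the start of the episode above 0.03 m or angle between jam's own z axis and vertical above 0.3 rad).
Of biscuit1, biscuit2, biscuit3, biscuit4, biscuit5 only 3 to 5 are there at a start; the rules pass over those that are not, and their reading is None.
At some moment in a run one of biscuit1, biscuit2, biscuit3, biscuit4, biscuit5, thermometer may be knocked a few centimetres aside while the robot is not near it.
Once in a run the grip may slacken for a moment while it holds something.
It also fails if it takes over 210 s, if anything falls off the work surface, if the arm or the gripper's body presses on something with over 40 N, if the wrist force passes 120 N, or if a joint passes its speed limit or range.

## Robot

A 6-joint arm with a two-finger parallel gripper is mounted at the origin on the work surface. World frame = base frame: x ahead of the robot, y to its left, z up, the work surface at z = 0. Lengths are in m, angles in degrees, forces in N, time in s.
With the tool pointing down it reaches from about 0.275 to 0.825 m from the base axis. Payload 4.9 kg.
Tool frame: the origin (TCP) lies between the finger pads; the fingertips stand 17 mm ahead of it and the grasp point (between the pads) lies 2 mm behind it (robot.tcp_to_tips is the distance from the TCP to the fingertips, in m); z points along the fingers, y is the line along which they close (so a half turn about z gives the same grasp; the last joint's range is limited). The gripper opens to 85 mm and grips with 20 to 120 N. Pads are 22 mm wide; open, the fingers measure 114 mm over their backs; the gripper's body (76 mm by 85 mm) begins 54 mm behind the grasp point. The pads swing forward as they close: fully open they stand 13 mm farther back than shut.
Start: joints at [56.826, 18.69, -11.035, 60.275, 0, 82.311], TCP at [0.237, 0.497, 0.248] pointing down, gripper open.
Joint ranges: [-152.03, 152.03], [-55.5, 102.48], [-74.3, 77.21], [-110.64, 120.58], [-84.22, 78.4], [-180, 180]. Speed limits (degrees/s): [147.25, 147.25, 180, 180, 180, 180].

## Interface

Orientations are given as [roll, pitch, yaw] about the fixed x, y, z axes, in that order (R = Rz(yaw) Ry(pitch) Rx(roll)).
In Python, from station import robot, eyes gives the robot as it stands.
- The arm moves only by the shell command python3 -m inch 'ROWS'. ROWS is JSON, a list that holds one entry, the list of rows, each a list of 7 numbers: the shift along the tool's x, y, z normalised to -1 to 1, where 1 is 0.08 m, then the turn, a rotation vector about the tool's x, y, z normalised to -1 to 1, where 1 is pi/2 rad, then the finger opening in mm, from 0 to 85.4. A call has exactly 10 rows; each row shifts and turns the commanded pose from where the row before left it, along the tool's axes as they then stand; what a row does not reach is not made up. A row lasts 1/10 s, in which the tool goes at most 50 mm and 8.59 degrees, less where a joint would pass 70% of its speed; a pose out of reach is approached as far as the arm can. A call with a number of a shift or a turn outside -1 to 1 is refused whole. A call with a gripper value outside its range is refused whole. The fingers move at their own pace and stop on an object; the grip force is fixed at half the most. Time passes only in rows, so rows that do not move let the fingers close, or fill a call up. It gives the time, the measured TCP pose, the force, the opening and the grip force at its end, in the units of the state.
- robot.observe(): the state, without advancing time (a new reading comes with each control period).
- eyes.grab_frame(name): name is "scene" or "top" or "wrist"; returns the picture (400x640x3 uint8, red, green, blue); there is no depth.
- eyes.camera_params(name): a dict with "K" (3x3 intrinsics, pixels), "distortion" ([k1, k2, p1, p2, k3] as OpenCV has them; the pictures are not rectified), "extrinsics" (4x4, takes a point from world to camera coordinates). Camera axes: x right, y up, looking along -z (the intrinsics and any distortion apply to the point x, -y, -z); pixel columns grow to the right and rows downward; lengths in m; the calibration is good to about 2 mm. A picture is of the moment at which its call begins: read the wrist's pose just before it. camera_params takes no time and is no camera call; for the wrist camera it gives the pose at the moment of the call.
- robot.job_done(): hands the job in; it is judged then, once.
The state is a dict: "t": time; "q": joint angles; "joint_vel": joint speeds; "joint_efforts": joint torques, N m; "tool_pos": TCP position; "eef_rot": TCP orientation; "wrist_force": force on the tool from outside, world axes, zero at the start; "wrist_torque": the same for the moment, N m; "finger_gap": opening from 0.0 (shut) to 1.0 (fully open); "gripper_force": force on a finger pad.
Only numpy, scipy, OpenCV 4.12 (cv2) and the standard library are available. Lean on these libraries where they do the work, as an engineer would, in place of code of your own. Each camera call takes 0.05 s, during which the arm holds its last target. There are 200 camera calls.

## Working session

There is one attempt and no reset: what is moved stays moved. The work goes in short steps, Python scripts to look and compute and a shell command to move; the robot and the scene stay as the last step left them, time stands still between calls to the robot, and variables do not carry over. Pictures are saved under pics/ and viewed, at most 14 in all, crops included, and the job is handed in when it is done.

```bash
mkdir -p pics; ls
python3 - <<'E'
from station import robot, eyes
import cv2
print(robot.observe())
for n in("scene","top"):
    cv2.imwrite(f"pics/{n}0.png",eyes.grab_frame(n)[:,:,::-1])
    p=eyes.camera_params(n);print(n,p)
E
```

```text
pics
{'t': 0.0, 'q': array([ 5.68263865e+01,  1.87309980e+01, -1.10914442e+01,  6.02751035e+01,
       -2.15573478e-04,  8.23121931e+01]), 'joint_vel': array([-0.03190081,  0.03646362,  0.11762805, -0.13181985, -0.01579742,
       -0.01861354]), 'joint_efforts': array([ 1.95692250e-03, -4.43403018e+01,  2.62436950e+01,  1.55963434e-02,
       -4.25961150e-05,  1.00971468e-05]), 'tool_pos': array([0.23633402, 0.49602591, 0.24751676]), 'eef_rot': array([-1.79903302e+02, -1.28355631e-02,  1.54514183e+02]), 'wrist_force': array([-0.11781661,  0.8175121 , -0.38150245]), 'wrist_torque': array([-0.00467472, -0.02827167, -0.02158276]), 'gripper_force': 0.0, 'finger_gap': 1.0081667954998763}
scene {'K': array([[464.34236426,   0.        , 315.06686486],
       [  0.        , 464.34236426, 196.12060309],
       [  0.        ,   0.        ,   1.        ]]), 'distortion': array([-0.01591779,  0.        ,  0.        ,  0.        ,  0.        ]), 'extrinsics': array([[-0.83400297,  0.55175584,  0.0021304 ,  0.43444832],
       [-0.38250404, -0.58094559,  0.71846564,  0.1327058 ],
       [ 0.39765526,  0.59838759,  0.69555919, -1.54935693],
       [ 0.        ,  0.        ,  0.        ,  1.        ]])}
top {'K': array([[451.7362508 ,   0.        , 327.59638999],
       [  0.        , 451.7362508 , 200.86899693],
       [  0.        ,   0.        ,   1.        ]]), 'distortion': array([0.02253837, 0.        , 0.        , 0.        , 0.        ]), 'extrinsics': array([[ 0.02720808, -0.99938885,  0.02194634,  0.03682224],
       [ 0.98753935,  0.03027678,  0.15443232, -0.57233512],
       [-0.1550024 ,  0.01747106,  0.98775959, -1.35241093],
       [ 0.        ,  0.        ,  0.        ,  1.        ]])}
```

View pics/top0.png

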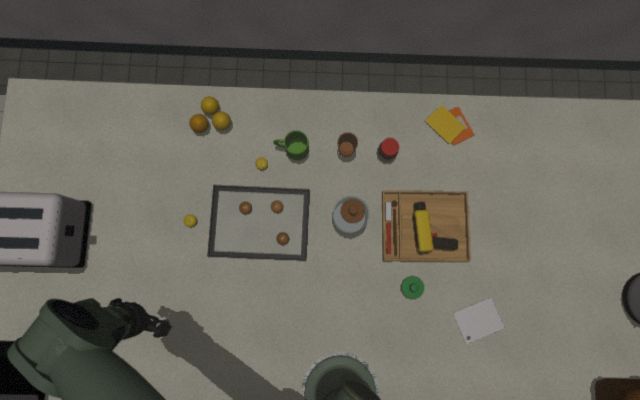

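View pics/scene0.png

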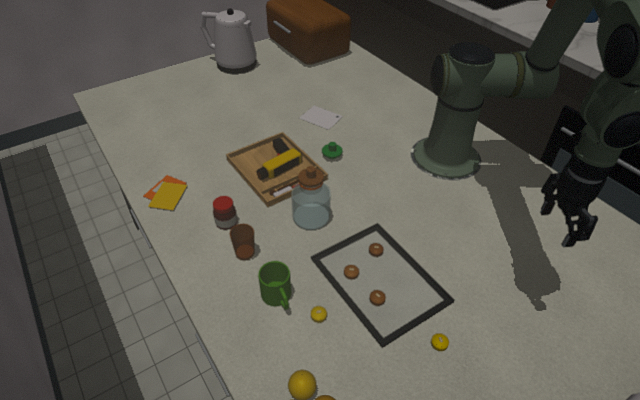

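The top view shows three biscuits at about (246,208), (277,207) and (283,238). The jar with its lid is at (352,211), and the yellow barrel runs (420,205)–(425,250), nose up and handle at (445,243). The scene view agrees. Nearby distractors are a yellow biscuit and a green lid.

```bash
cat > h.py <<'E'
from station import robot, eyes
import cv2, numpy as np
from scipy.spatial.transform import Rotation as R
np.set_printoptions(precision=4,suppress=True)
def ray(p,uv):
    E=p["extrinsics"]; n=cv2.undistortPoints(np.array([[uv]],float),p["K"],p["distortion"])[0,0]
    return -E[:3,:3].T@E[:3,3], E[:3,:3].T@np.array([n[0],-n[1],-1])
def plane(p,uv,z):
    c,d=ray(p,uv); return c+d*(z-c[2])/d[2]
def tri(*obs):
    A=np.zeros((3,3));b=np.zeros(3);L=[]
    for p,uv in obs:
        c,d=ray(p,uv); d=d/np.linalg.norm(d); M=np.eye(3)-np.outer(d,d); A+=M;b+=M@c;L.append((c,M))
    x=np.linalg.solve(A,b); return x,[round(1e3*np.linalg.norm(M@(x-c)),1) for c,M in L]
def proj(p,X):
    E=p["extrinsics"];q=E[:3,:3]@np.asarray(X,float)+E[:3,3]
    return cv2.projectPoints(np.array([[q[0],-q[1],-q[2]]]),np.zeros(3),np.zeros(3),p["K"],p["distortion"])[0][0,0]
def blobs(img,lo,hi,amin=20,box=None):
    m=cv2.inRange(cv2.cvtColor(img,cv2.COLOR_RGB2HSV),np.array(lo),np.array(hi))
    if box: k=np.zeros_like(m);k[box[1]:box[3],box[0]:box[2]]=1;m*=k
    m=cv2.morphologyEx(m,cv2.MORPH_CLOSE,np.ones((3,3),np.uint8))
    n,_,s,c=cv2.connectedComponentsWithStats(m)
    return [(c[i].round(1),s[i]) for i in range(1,n) if s[i][4]>=amin],m
def goto(pos=None,rpy=None):
    "tool-axis shift in rows-units (sum) and rotvec in units (sum) from measured pose"
    o=robot.observe();r=R.from_euler('xyz',o["eef_rot"],degrees=True)
    if rpy is not None: print(" turn units",(r.inv()*R.from_euler('xyz',rpy,degrees=True)).as_rotvec()/(np.pi/2))
    if pos is not None: print(" shift units",r.inv().apply(np.array(pos)-o["tool_pos"])/0.08)
    if pos is not None and rpy is not None: print(" shift after turn",R.from_euler('xyz',rpy,degrees=True).inv().apply(np.array(pos)-o["tool_pos"])/0.08)
def st():
    o=robot.observe();print("t",round(o["t"],1),"tcp",o["tool_pos"],o["eef_rot"],"gap",round(o["finger_gap"],3),"gf",round(o["gripper_force"],1),"wf",o["wrist_force"],"q",o["q"].round(0))
E
python3 - <<'E'
from h import *
T=eyes.camera_params("top");S=eyes.camera_params("scene")
a=cv2.cvtColor(cv2.imread("pics/top0.png"),cv2.COLOR_BGR2RGB);b=cv2.cvtColor(cv2.imread("pics/scene0.png"),cv2.COLOR_BGR2RGB)
for n,i,boxp,boxl,boxt in(("top",a,(215,190,305,255),(330,190,370,230),(405,190,470,260)),("scene",b,(325,230,440,340),(285,160,335,230),(225,130,330,200))):
    P=T if n=="top" else S
    for c,s in blobs(i,(0,70,30),(20,255,255),15,boxp)[0]: print(n,"bisc",c,s,plane(P,c,0.015))
    for c,s in blobs(i,(0,90,30),(20,255,255),15,boxl)[0]: print(n,"lid",c,s,plane(P,c,.16))
    bl,m=blobs(i,(22,150,80),(35,255,255),60,boxt)
    for c,s in bl:
        k=cv2.minAreaRect(cv2.findNonZero(m)); print(n,"thermo",c,s,k,plane(P,c,.04))
    bl,m=blobs(i,(0,0,0),(180,255,45),60,boxt); print(n,"black",[(c,s) for c,s in bl])
    # jam,tumbler,mug
for nm,z,uv in (("mug",.085,(297,139)),("tumbler",.085,(347,140)),("jam",.08,(390,146)),("greenlid",.03,(412,287)),("utray TL",.025,(382,192)),("TR",.025,(467,192)),("BR",.025,(467,262)),("BL",.025,(382,262)),("div",.02,(399,225)),("pan BL",.011,(208,258)),("pan TR",.011,(309,189)),("jarbottom-ish",.1,(350,216)),("phone",.0,(479,320))):
    print(nm,plane(T,uv,z))
E
```

```text
top bisc [276.5 206.4] [271 201  12  12 122] [0.5531 0.2129 0.015 ]
top bisc [245.  207.5] [239 202  13  12 125] [0.5466 0.3111 0.015 ]
top bisc [282.3 238.3] [276 233  13  12 121] [0.4536 0.1904 0.015 ]
top lid [352.5 210.5] [341 199  24  24 435] [ 0.5275 -0.0157  0.16  ]
top thermo [423.5 230.3] [414 209  20  43 576] ((423.521484375, 230.1592559814453), (41.96987533569336, 14.275650024414062), 82.303955078125) [ 0.489  -0.2445  0.04  ]
top black [(array([444.8, 243.4]), array([434, 237,  23,  13, 217], dtype=int32))]
scene bisc [375.5 249.2] [369 243  14  14 154] [0.4543 0.1926 0.015 ]
scene bisc [350.9 271.4] [344 265  15  14 173] [0.5531 0.2151 0.015 ]
scene bisc [377.1 297.4] [370 290  16  16 197] [0.5465 0.3134 0.015 ]
scene lid [305.5 175.2] [285 160  43  30 919] [ 0.5367 -0.0231  0.16  ]
scene lid [287.5 194.3] [285 191   6   8  37] [0.6147 0.0136 0.16  ]
scene thermo [280.8 159.8] [263 148  38  29 400] ((282.1393737792969, 160.59072875976562), (15.32032585144043, 38.494178771972656), 59.620872497558594) [ 0.4904 -0.2432  0.04  ]
scene black [(array([279.4, 145.5]), array([273, 139,  15,  14, 136], dtype=int32)), (array([285.7, 166.6]), array([274, 158,  25,  18, 167], dtype=int32)), (array([262.9, 172.8]), array([257, 168,  11,  11,  72], dtype=int32))]
mug [0.7532 0.1529 0.085 ]
tumbler [ 0.7552 -0.0002  0.085 ]
jam [ 0.7421 -0.1333  0.08  ]
greenlid [ 0.3162 -0.2106  0.03  ]
utray TL [ 0.6076 -0.1176  0.025 ]
TR [ 0.6159 -0.3864  0.025 ]
BR [ 0.3966 -0.3817  0.025 ]
BL [ 0.389  -0.1194  0.025 ]
div [ 0.5053 -0.1725  0.02  ]
pan BL [0.3869 0.4163 0.011 ]
pan TR [0.6125 0.1128 0.011 ]
jarbottom-ish [ 0.5191 -0.013   0.1   ]
phone [ 0.2217 -0.4228  0.    ]
```

Run:
```python
from h import *
T=eyes.camera_params("top")
u=np.array([.134,.991]);c=np.array([423.5,230.2])
f=plane(T,c-u*20,.045);g=plane(T,c+u*20,.045);d=f-g;th=np.degrees(np.arctan2(d[1],d[0]));print("theta",th,"ctr",(f+g)/2,plane(T,(444.8,243.4),.04))
e=d/np.linalg.norm(d);gp=(f+g)/2+e*.010;print("grip",gp,"len",np.linalg.norm(d)*42/40)
goto([gp[0],gp[1],.20],[180,0,180+th])
```

```text
theta 7.375559563727014 ctr [ 0.4892 -0.2433  0.045 ] [ 0.4507 -0.3098  0.04  ]
grip [ 0.4992 -0.242   0.045 ] len 0.12859979942199715
 turn units [-0.0009 -0.0004 -0.3651]
 shift units [-6.9353 -6.9141  0.604 ]
 shift after turn [-2.0735 -9.5716  0.5948]
```

```bash
python3 -m inch '[[[0,0,0,0,0,-0.0365,70],[0,0,0,0,0,-0.0365,70],[0,0,0,0,0,-0.0365,70],[0,0,0,0,0,-0.0365,70],[0,0,0,0,0,-0.0365,70],[0,0,0,0,0,-0.0365,70],[0,0,0,0,0,-0.0365,70],[0,0,0,0,0,-0.0365,70],[0,0,0,0,0,-0.0365,70],[0,0,0,0,0,-0.0365,70]]]'
python3 -m inch '[[[-0.104,-0.479,0,0,0,0,70],[-0.104,-0.479,0,0,0,0,70],[-0.104,-0.479,0,0,0,0,70],[-0.104,-0.479,0,0,0,0,70],[-0.104,-0.479,0,0,0,0,70],[-0.104,-0.479,0,0,0,0,70],[-0.104,-0.479,0,0,0,0,70],[-0.104,-0.479,0,0,0,0,70],[-0.104,-0.479,0,0,0,0,70],[-0.104,-0.479,0,0,0,0,70]]]'
python3 -m inch '[[[-0.104,-0.479,0,0,0,0,70],[-0.104,-0.479,0,0,0,0,70],[-0.104,-0.479,0,0,0,0,70],[-0.104,-0.479,0,0,0,0,70],[-0.104,-0.479,0,0,0,0,70],[-0.104,-0.479,0.1,0,0,0,70],[-0.104,-0.479,0.1,0,0,0,70],[-0.104,-0.479,0.1,0,0,0,70],[-0.104,-0.479,0.1,0,0,0,70],[-0.104,-0.479,0.1,0,0,0,70]]]'
python3 - <<'E'
from h import *
st();goto([.4992,-.242,.029],[180,0,187.4])
i=eyes.grab_frame("wrist");P=eyes.camera_params("wrist");cv2.imwrite("pics/w1.png",i[:,:,::-1])
bl,m=blobs(i,(20,130,60),(38,255,255),300)
for c,s in bl: print(c,s,plane(P,c,.045))
print("grip proj",proj(P,[.4992,-.242,.048]))
E
```

```text
t: 1.1
tool_pos: [0.2365, 0.4962, 0.2478]
eef_rot: [-180.0, -0.0, -172.5]
wrist_force: [-0.1, 0.5, 0.1]
finger_gap: 0.819
gripper_force: 0.0
t: 2.1
tool_pos: [0.3683, 0.1256, 0.2482]
eef_rot: [180.0, -0.0, -172.6]
wrist_force: [0.7, 0.3, -0.5]
finger_gap: 0.824
gripper_force: 0.0
t: 3.1
tool_pos: [0.5, -0.2437, 0.2075]
eef_rot: [180.0, -0.0, -172.7]
wrist_force: [-0.2, 0.4, -0.1]
finger_gap: 0.816
gripper_force: 0.0
t 3.1 tcp [ 0.5    -0.2437  0.2075] [ 179.9642   -0.0281 -172.6539] gap 0.816 gf 0.0 wf [-0.1595  0.3975 -0.0858] q [-34.  21. -14.  55.   0. -41.]
 turn units [ 0.0004 -0.0003 -0.0006]
 shift units [0.0055 0.0211 2.2314]
 shift after turn [0.0066 0.0225 2.2314]
[320.4 154.4] [ 293   81   58  151 8022] [ 0.4825 -0.2507  0.045 ]
grip proj [328.2724 175.9703]
```

View pics/w1.png

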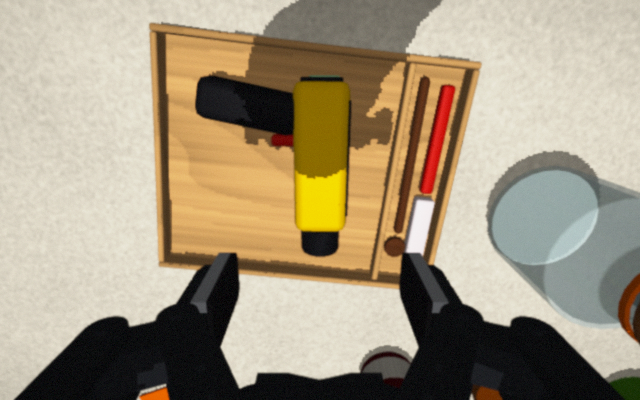

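The wrist view shows the tray with the barrel at (295–350, 80–231), its nose at (320,255) and the handle to the left. I'll check the 7 mm disagreement against a fresh top view and the tray corners.

Run:
```python
from h import *
W=eyes.camera_params("wrist");T=eyes.camera_params("top");S=eyes.camera_params("scene")
for uv in((152,25),(479,63),(160,266)): print("corner",plane(W,uv,.025))
for n,P,box in(("top",T,(405,190,470,260)),("scene",S,(225,130,330,200))):
    i=eyes.grab_frame(n)
    bl,m=blobs(i,(22,150,40),(35,255,255),60,box); print(n,[(c,s,plane(P,c,.045)) for c,s in bl])
    for c,s in blobs(i,(0,70,30),(20,255,255),15,(215,190,305,255) if n=="top" else (325,230,440,340))[0]: print(n,"bisc",plane(P,c,0.015))
print(W["extrinsics"],W["K"])
```

```text
corner [ 0.4006 -0.3949  0.025 ]
corner [ 0.396  -0.1319  0.025 ]
corner [ 0.6172 -0.3925  0.025 ]
top [(array([423.1, 232.8]), array([414, 209,  19,  43, 480], dtype=int32), array([ 0.4808, -0.2421,  0.045 ]))]
top bisc [0.5531 0.2129 0.015 ]
top bisc [0.5466 0.3111 0.015 ]
top bisc [0.4542 0.1904 0.015 ]
scene [(array([280.3, 160.8]), array([263, 148,  39,  30, 415], dtype=int32), array([ 0.4971, -0.2345,  0.045 ]))]
scene bisc [0.4545 0.1928 0.015 ]
scene bisc [0.5531 0.2151 0.015 ]
scene bisc [0.5465 0.3134 0.015 ]
[[-0.124   0.9923 -0.0039  0.3099]
 [-0.9424 -0.119  -0.3127  0.4699]
 [-0.3108 -0.035   0.9498 -0.1941]
 [ 0.      0.      0.      1.    ]] [[353.0009   0.     319.0317]
 [  0.     353.0009 191.777 ]
 [  0.       0.       1.    ]]
```

```bash
python3 -m inch '[[[0,0.02,0.24,0,0,0,70],[0,0,0.24,0,0,0,70],[0,0,0.24,0,0,0,70],[0,0,0.24,0,0,0,70],[0,0,0.24,0,0,0,70],[0,0,0.24,0,0,0,70],[0,0,0.24,0,0,0,70],[0,0,0.24,0,0,0,70],[0,0,0.2,0,0,0,70],[0,0,0.1,0,0,0,70]]]'
python3 -m inch '[[[0,0,0,0,0,0,40],[0,0,0,0,0,0,40],[0,0,0,0,0,0,30],[0,0,0,0,0,0,30],[0,0,0,0,0,0,30],[0,0,0,0,0,0,30],[0,0,0,0,0,0,30],[0,0,0,0,0,0,30],[0,0,0,0,0,0,30],[0,0,0,0,0,0,30]]]'
python3 -m inch '[[[0,0,-0.2,0,0,0,30],[0,0,-0.3,0,0,0,30],[0,0,-0.4,0,0,0,30],[0,0,-0.5,0,0,0,30],[0,0,-0.5,0,0,0,30],[0,0,-0.5,0,0,0,30],[0,0,-0.5,0,0,0,30],[0,0,-0.4,0,0,0,30],[0,0,-0.3,0,0,0,30],[0,0,0,0,0,0,30]]]'
python3 - <<'E'
from h import *
st()
i=eyes.grab_frame("scene");cv2.imwrite("pics/s2.png",cv2.resize(i[60:260,150:470],(800,500))[:,:,::-1])
E
```

```text
t: 4.25
tool_pos: [0.4986, -0.2389, 0.0296]
eef_rot: [179.9, -0.1, -172.6]
wrist_force: [-0.1, 0.2, 0.1]
finger_gap: 0.819
gripper_force: 0.0
t: 5.25
tool_pos: [0.5002, -0.2408, 0.0314]
eef_rot: [-180.0, 0.1, -172.6]
wrist_force: [-0.3, 0.6, 6.2]
finger_gap: 0.533
gripper_force: 63.0
t: 6.25
tool_pos: [0.501, -0.2416, 0.3221]
eef_rot: [-179.8, 0.3, -172.6]
wrist_force: [0.4, -1.1, -0.9]
finger_gap: 0.535
gripper_force: 62.2
t 6.2 tcp [ 0.501  -0.2416  0.3221] [-179.7605    0.2654 -172.6375] gap 0.535 gf 62.2 wf [ 0.3582 -1.0994 -0.9083] q [-33.  17.  -3.  70.  -0. -41.]
```

View pics/s2.png

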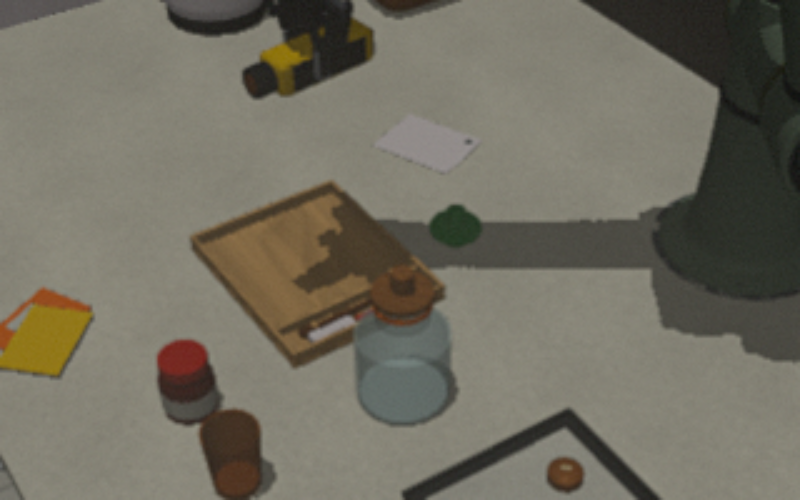

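The crop shows the thermometer held level over its tray, nose forward. The lidded jar and the biscuits are undisturbed.

```bash
cat >> h.py <<'E'
def aim(B,rpy_now,tilt,D=.185):
    r=R.from_euler('xyz',rpy_now,degrees=True)*R.from_rotvec([0,np.radians(tilt),0]) if tilt else R.from_euler('xyz',rpy_now,degrees=True)
    m=r.as_matrix(); return np.array(B)+D*m[:,0]-.004*m[:,2], r.as_euler('xyz',degrees=True)
E
python3 - <<'E'
from h import *
st();p,e=aim([.5465,.312,.013],robot.observe()["eef_rot"],40);print(p,e)
goto(p,e)
E
```

```text
t 6.3 tcp [ 0.5003 -0.2411  0.3197] [-179.8893    0.1196 -172.6422] gap 0.529 gf 62.2 wf [ 0.6531 -0.4305 -1.7907] q [-33.  17.  -3.  70.  -0. -41.]
[0.4082 0.2944 0.1347] [-179.8558  -39.8803 -172.7349]
 turn units [ 0.      0.4444 -0.    ]
 shift units [0.2888 6.7907 2.2992]
 shift after turn [-1.2567  6.7907  1.9469]
```

```bash
python3 -m inch '[[[0.02,0.15,0,0,0,0,30],[0.02,0.25,0,0,0,0,30],[0.02,0.34,0,0,0,0,30],[0.02,0.38,0,0,0,0,30],[0.02,0.38,0,0,0,0,30],[0.02,0.38,0,0,0,0,30],[0.02,0.38,0,0,0,0,30],[0.02,0.38,0,0,0,0,30],[0.02,0.38,0,0,0,0,30],[0.02,0.38,0,0,0,0,30]]]'
python3 -m inch '[[[0.01,0.38,0,0,0,0,30],[0.01,0.38,0,0,0,0,30],[0.01,0.38,0,0,0,0,30],[0.01,0.38,0,0,0,0,30],[0.01,0.38,0,0,0,0,30],[0.01,0.38,0,0,0,0,30],[0.01,0.38,0,0,0,0,30],[0.01,0.34,0,0,0,0,30],[0.01,0.25,0,0,0,0,30],[0,0.14,0,0,0,0,30]]]'
python3 -m inch '[[[0,0,0,0,0.0444,0,30],[0,0,0,0,0.0444,0,30],[0,0,0,0,0.0444,0,30],[0,0,0,0,0.0444,0,30],[0,0,0,0,0.0444,0,30],[0,0,0,0,0.0444,0,30],[0,0,0,0,0.0444,0,30],[0,0,0,0,0.0444,0,30],[0,0,0,0,0.0444,0,30],[0,0,0,0,0.0444,0,30]]]'
python3 - <<'E'
from h import *
T=eyes.camera_params("top");S=eyes.camera_params("scene")
for n,P,box in(("top",T,(215,190,305,255)),("scene",S,(325,230,440,340))):
    i=eyes.grab_frame(n)
    for c,s in blobs(i,(0,70,20),(20,255,255),15,box)[0]: print(n,"bisc",plane(P,c,0.015),s[4])
st();p,e=aim([.5465,.312,.013],robot.observe()["eef_rot"],0);print(p,e)
goto(p,e)
i=eyes.grab_frame("scene");cv2.imwrite("pics/s3.png",i[:,:,::-1])
E
```

```text
t: 7.3
tool_pos: [0.4469, 0.0289, 0.3166]
eef_rot: [179.9, -0.2, -172.6]
wrist_force: [0.1, 0.6, -2.4]
finger_gap: 0.529
gripper_force: 62.2
t: 8.3
tool_pos: [0.405, 0.2962, 0.3166]
eef_rot: [-179.9, -0.2, -172.5]
wrist_force: [0.5, 0.3, -1.4]
finger_gap: 0.525
gripper_force: 62.2
t: 9.3
tool_pos: [0.4069, 0.2947, 0.3177]
eef_rot: [-179.9, -40.2, -172.7]
wrist_force: [1.4, 0.1, -2.0]
finger_gap: 0.525
gripper_force: 62.3
top bisc [0.5531 0.2129 0.015 ] 121
top bisc [0.547  0.3083 0.015 ] 105
top bisc [0.4539 0.1904 0.015 ] 122
scene bisc [0.4543 0.1926 0.015 ] 154
scene bisc [0.5531 0.2151 0.015 ] 173
scene bisc [0.5466 0.3136 0.015 ] 202
t 9.4 tcp [0.4073 0.2944 0.3154] [-179.8327  -40.3262 -172.8055] gap 0.53 gf 62.3 wf [-0.6136 -1.1654 -2.5712] q [ 22.  42.  23. 111.   9.  11.]
[0.4091 0.2947 0.1358] [-179.8327  -40.3262 -172.8055]
 turn units [ 0. -0.  0.]
 shift units [-1.4704  0.0059  1.6967]
 shift after turn [-1.4704  0.0059  1.6967]
```

View pics/s3.png

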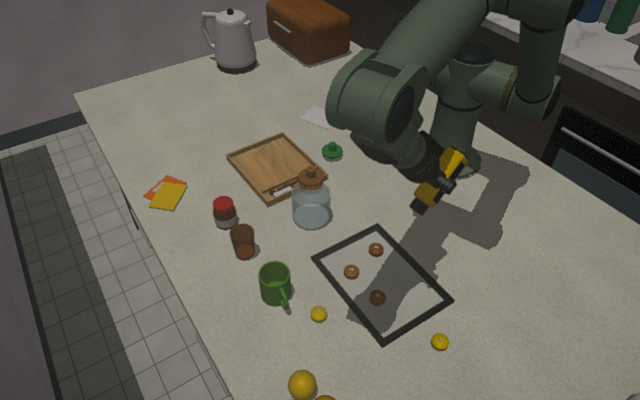

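The thermometer is held, tilted toward the biscuit at (377,297). All three biscuits are in place, so I'll move along the approach and hold.

```bash
python3 -m inch '[[[-0.147,0,0.17,0,0,0,30],[-0.147,0,0.17,0,0,0,30],[-0.147,0,0.17,0,0,0,30],[-0.147,0,0.17,0,0,0,30],[-0.147,0,0.17,0,0,0,30],[-0.147,0,0.17,0,0,0,30],[-0.147,0,0.17,0,0,0,30],[-0.147,0,0.17,0,0,0,30],[-0.147,0,0.17,0,0,0,30],[-0.147,0,0.17,0,0,0,30]]]'
python3 - <<'E'
from h import *
T=eyes.camera_params("top");S=eyes.camera_params("scene")
i=eyes.grab_frame("scene")
for c,s in blobs(i,(0,70,20),(20,255,255),15,(325,230,440,340))[0]: print("bisc",plane(S,c,0.015),s[4])
o=robot.observe();st();p,e=aim([.5465,.312,.013],o["eef_rot"],0);print(p);goto(p)
m=R.from_euler('xyz',o["eef_rot"],degrees=True).as_matrix();L=o["tool_pos"]+.004*m[:,2]-.08*m[:,0];print("lens",L,"B in lens",m.T@(np.array([.5465,.312,.013])-L))
cv2.imwrite("pics/s4.png",cv2.resize(i[100:340,280:600],(800,600))[:,:,::-1])
E
```

```text
t: 10.45
tool_pos: [0.4098, 0.2956, 0.1389]
eef_rot: [180.0, -39.8, -172.6]
wrist_force: [0.0, -0.2, -1.6]
finger_gap: 0.529
gripper_force: 62.3
bisc [0.4545 0.1928 0.015 ] 155
bisc [0.5533 0.2154 0.015 ] 174
bisc [0.5468 0.3139 0.015 ] 203
t 10.5 tcp [0.4089 0.2951 0.1361] [-179.9497  -39.9374 -172.6382] gap 0.53 gf 62.3 wf [-1.5292 -0.1845 -3.6223] q [22. 49. 10. 91.  9. 11.]
[0.4084 0.2942 0.1348]
 shift units [-0.0039 -0.0109  0.018 ]
lens [0.4672 0.3026 0.0817] B in lens [-0.1053 -0.0009  0.0014]
```

View pics/s4.png

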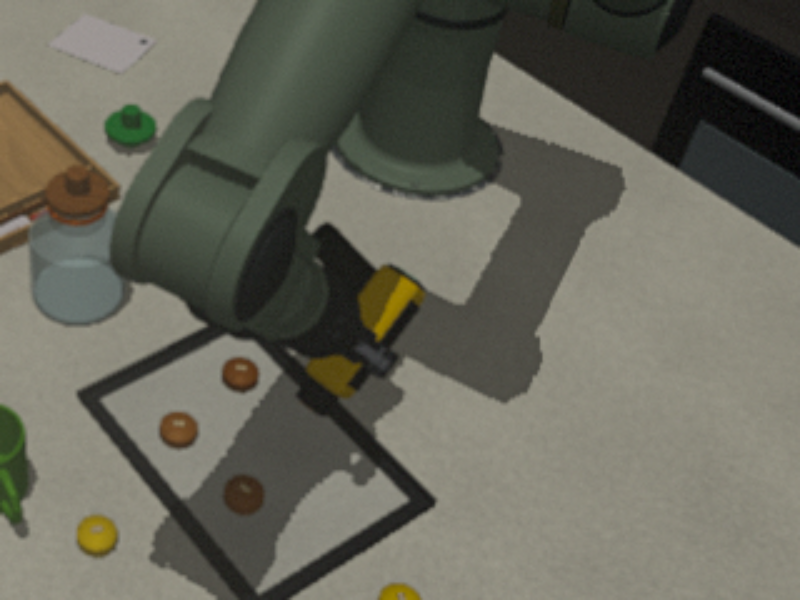

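The pistol points at the biscuit at crop (244,494), clear of the tray. I'll hold for 3 s, then go back the way it came.

```bash
for k in 1 2 3; do python3 -m inch '[[[0,0,0,0,0,0,30],[0,0,0,0,0,0,30],[0,0,0,0,0,0,30],[0,0,0,0,0,0,30],[0,0,0,0,0,0,30],[0,0,0,0,0,0,30],[0,0,0,0,0,0,30],[0,0,0,0,0,0,30],[0,0,0,0,0,0,30],[0,0,0,0,0,0,30]]]' | tr '\n' ' '; echo; done
python3 - <<'E'
from h import *
S=eyes.camera_params("scene");i=eyes.grab_frame("scene")
for c,s in blobs(i,(0,70,20),(20,255,255),15,(325,230,440,340))[0]: print("bisc",plane(S,c,0.015),s[4])
E
python3 -m inch '[[[0.147,0,-0.17,0,0,0,30],[0.147,0,-0.17,0,0,0,30],[0.147,0,-0.17,0,0,0,30],[0.147,0,-0.17,0,0,0,30],[0.147,0,-0.17,0,0,0,30],[0.147,0,-0.17,0,0,0,30],[0.147,0,-0.17,0,0,0,30],[0.147,0,-0.17,0,0,0,30],[0.147,0,-0.17,0,0,0,30],[0.147,0,-0.17,0,0,0,30]]]'
python3 -m inch '[[[0,0,0,0,-0.0444,0,30],[0,0,0,0,-0.0444,0,30],[0,0,0,0,-0.0444,0,30],[0,0,0,0,-0.0444,0,30],[0,0,0,0,-0.0444,0,30],[0,0,0,0,-0.0444,0,30],[0,0,0,0,-0.0444,0,30],[0,0,0,0,-0.0444,0,30],[0,0,0,0,-0.0444,0,30],[0,0,0,0,-0.0444,0,30]]]'
python3 -m inch '[[[-0.02,-0.2,0,0,0,0,30],[-0.02,-0.3,0,0,0,0,30],[-0.02,-0.34,0,0,0,0,30],[-0.02,-0.38,0,0,0,0,30],[-0.02,-0.38,0,0,0,0,30],[-0.02,-0.38,0,0,0,0,30],[-0.02,-0.38,0,0,0,0,30],[-0.02,-0.38,0,0,0,0,30],[-0.02,-0.38,0,0,0,0,30],[-0.02,-0.38,0,0,0,0,30]]]'
python3 -m inch '[[[-0.02,-0.38,0,0,0,0,30],[-0.02,-0.38,0,0,0,0,30],[-0.01,-0.38,0,0,0,0,30],[-0.01,-0.38,0,0,0,0,30],[-0.01,-0.38,0,0,0,0,30],[-0.01,-0.38,0,0,0,0,30],[-0.01,-0.38,0,0,0,0,30],[-0.01,-0.34,0,0,0,0,30],[0,-0.25,0,0,0,0,30],[0,-0.11,0,0,0,0,30]]]'
python3 - <<'E'
from h import *
st();goto([.4992,-.242,.0315],[180,0,187.4])
i=eyes.grab_frame("scene");cv2.imwrite("pics/s5.png",cv2.resize(i[60:260,150:470],(800,500))[:,:,::-1])
E
```

```text
t: 11.5 tool_pos: [0.4098, 0.2954, 0.1388] eef_rot: [-180.0, -40.0, -172.6] wrist_force: [0.1, -0.5, -1.5] finger_gap: 0.537 gripper_force: 62.3 
t: 12.5 tool_pos: [0.4098, 0.2954, 0.1389] eef_rot: [-180.0, -40.0, -172.6] wrist_force: [0.0, 0.6, -1.8] finger_gap: 0.529 gripper_force: 62.3 
t: 13.5 tool_pos: [0.4098, 0.2955, 0.1389] eef_rot: [180.0, -40.0, -172.6] wrist_force: [0.9, 0.1, -1.5] finger_gap: 0.53 gripper_force: 62.3 
bisc [0.4543 0.1926 0.015 ] 156
bisc [0.5533 0.2154 0.015 ] 174
bisc [0.5468 0.3139 0.015 ] 204
t: 14.55
tool_pos: [0.407, 0.2951, 0.3195]
eef_rot: [-180.0, -40.0, -172.6]
wrist_force: [0.6, -0.5, -1.2]
finger_gap: 0.536
gripper_force: 62.3
t: 15.55
tool_pos: [0.4067, 0.2949, 0.3189]
eef_rot: [180.0, 0.1, -172.6]
wrist_force: [0.3, 0.2, -0.3]
finger_gap: 0.532
gripper_force: 62.2
t: 16.55
tool_pos: [0.4583, 0.0183, 0.3187]
eef_rot: [180.0, -0.0, -172.6]
wrist_force: [0.4, 0.1, -1.5]
finger_gap: 0.527
gripper_force: 62.2
t: 17.55
tool_pos: [0.501, -0.2475, 0.3184]
eef_rot: [180.0, -0.0, -172.7]
wrist_force: [0.1, 0.2, -0.6]
finger_gap: 0.524
gripper_force: 62.2
t 17.6 tcp [ 0.501  -0.2475  0.3184] [ 179.973    -0.0272 -172.7258] gap 0.524 gf 62.2 wf [ 0.0728  0.1709 -0.6051] q [-34.  18.  -2.  70.   0. -41.]
 turn units [ 0.0003 -0.0003 -0.0014]
 shift units [0.0125 0.0693 3.5862]
 shift after turn [0.014  0.071  3.5862]
```

View pics/s5.png

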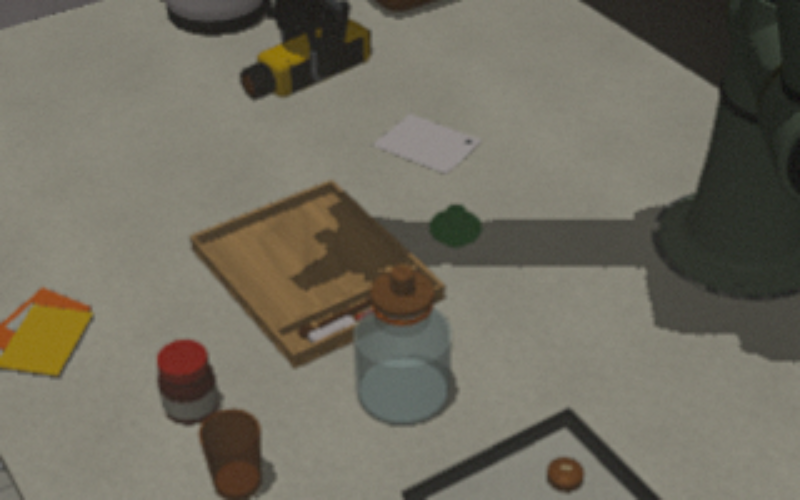

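It is level and aligned over the bay. I'll lower it and release.

```bash
python3 -m inch '[[[0.014,0.02,0.2,0,0,0,30],[0,0,0.4,0,0,0,30],[0,0,0.5,0,0,0,30],[0,0,0.5,0,0,0,30],[0,0,0.5,0,0,0,30],[0,0,0.5,0,0,0,30],[0,0,0.4,0,0,0,30],[0,0,0.3,0,0,0,30],[0,0,0.15,0,0,0,30],[0,0,0.1,0,0,0,30]]]'
python3 -m inch '[[[0,0,0.02,0,0,0,30],[0,0,0,0,0,0,70],[0,0,0,0,0,0,70],[0,0,0,0,0,0,70],[0,0,0,0,0,0,70],[0,0,0,0,0,0,70],[0,0,0,0,0,0,70],[0,0,0,0,0,0,70],[0,0,0,0,0,0,70],[0,0,0,0,0,0,70]]]'
python3 -m inch '[[[0,0,-0.2,0,0,0,70],[0,0,-0.3,0,0,0,70],[0,0,-0.4,0,0,0,70],[0,0,-0.4,0,0,0,70],[0,0,-0.4,0,0,0,70],[0,0,-0.4,0,0,0,70],[0,0,-0.4,0,0,0,70],[0,0,-0.4,0,0,0,70],[0,0,-0.3,0,0,0,70],[0,0,0,0,0,0,70]]]'
python3 - <<'E'
from h import *
T=eyes.camera_params("top");S=eyes.camera_params("scene")
for n,P,box,bl,br in(("top",T,(405,190,470,260),(330,190,370,230),None),("scene",S,(225,130,330,200),(285,160,335,190),(285,180,335,200))):
    i=eyes.grab_frame(n)
    for c,s in blobs(i,(22,150,40),(35,255,255),60,box)[0]: print(n,c,s,plane(P,c,.045))
    b,m=blobs(i,(0,90,20),(20,255,255),15,bl)
    for c,s in b: print(n,"lid",c,s,plane(P,c,.16))
    if n=="top":
        (u,v),r=cv2.minEnclosingCircle(cv2.findNonZero(m));print("circ",u,v,r,plane(P,(u,v),.158))
st()
i=eyes.grab_frame("scene");cv2.imwrite("pics/s6.png",np.vstack([cv2.resize(i[120:240,210:350],(560,480)),])[:,:,::-1])
E
```

```text
t: 18.6
tool_pos: [0.4997, -0.2437, 0.0341]
eef_rot: [179.9, -0.0, -172.6]
wrist_force: [0.5, -0.1, -0.8]
finger_gap: 0.529
gripper_force: 62.2
t: 19.6
tool_pos: [0.4999, -0.2446, 0.033]
eef_rot: [180.0, -0.0, -172.6]
wrist_force: [0.5, -0.0, -0.1]
finger_gap: 0.823
gripper_force: 0.0
t: 20.6
tool_pos: [0.5015, -0.2457, 0.2929]
eef_rot: [-179.7, 0.3, -172.6]
wrist_force: [-0.3, -0.5, -0.2]
finger_gap: 0.822
gripper_force: 0.0
top [423.8 231.2] [414 209  20  43 552] [ 0.4858 -0.2443  0.045 ]
top lid [352.5 210.5] [341 199  24  24 433] [ 0.5275 -0.0157  0.16  ]
circ 352.5 210.5 11.768702507019043 [ 0.5277 -0.0158  0.158 ]
scene [279.6 160.5] [262 149  39  29 396] [ 0.4982 -0.237   0.045 ]
scene lid [305.3 175.1] [285 160  43  30 938] [ 0.5369 -0.0237  0.16  ]
t 20.7 tcp [ 0.5    -0.2447  0.2891] [-179.9761    0.0297 -172.6382] gap 0.821 gf 0.0 wf [-0.4601  0.9331 -0.5662] q [-34.  18.  -6.  66.   0. -41.]
```

View pics/s6.png

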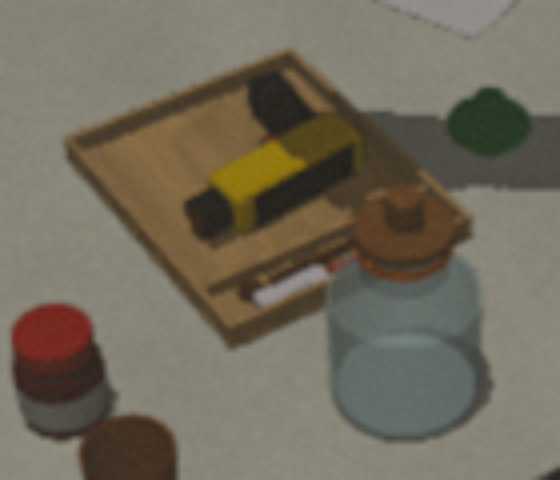

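The thermometer lies flat in the bay. In the crop the lid's knob top is at (404,190) and the flange's centre is at (405,228). I'll locate the lid across both views.

Run:
```python
from h import *
T=eyes.camera_params("top");S=eyes.camera_params("scene")
print("knob",plane(S,(311,168),.186),"flange",plane(S,(311.2,177),.16),tri((T,(352.5,210.5)),(S,(311.2,177))))
for X in ([.5275,-.0157,.16],[.5275,-.0157,.186]): print(proj(T,X),proj(S,X))
goto([.5275,-.0157,.289],[180,0,187.4])
```

```text
knob [ 0.5248 -0.0142  0.186 ] flange [ 0.5279 -0.0087  0.16  ] (array([ 0.5265, -0.0146,  0.1554]), [np.float64(2.1), np.float64(2.1)])
[352.5054 210.4871] [309.886  175.4833]
[353.223  209.2342] [309.8304 168.0662]
 turn units [ 0.0005 -0.0006 -0.0004]
 shift units [-0.7139  2.7902 -0.0094]
 shift after turn [-0.7157  2.7897 -0.0111]
```

```bash
python3 -m inch '[[[-0.071,0.28,0,0,0,0,60],[-0.071,0.28,0,0,0,0,60],[-0.071,0.28,0,0,0,0,60],[-0.071,0.28,0,0,0,0,60],[-0.071,0.28,0,0,0,0,60],[-0.071,0.28,0,0,0,0,60],[-0.071,0.28,0,0,0,0,60],[-0.071,0.28,0,0,0,0,60],[-0.071,0.28,0,0,0,0,60],[-0.071,0.28,0,0,0,0,60]]]'
python3 - <<'E'
from h import *
o=robot.observe();i=eyes.grab_frame("wrist");P=eyes.camera_params("wrist");cv2.imwrite("pics/w2.png",i[:,:,::-1]);st()
print(proj(P,[.527,-.0145,.16]),proj(P,[.527,-.0145,.186]),proj(P,o["tool_pos"]))
for c,s in blobs(i,(0,90,20),(20,255,255),200)[0]: print(c,s)
E
```

```text
t: 21.75
tool_pos: [0.5266, -0.0141, 0.2872]
eef_rot: [179.9, -0.2, -172.6]
wrist_force: [0.5, -0.3, 0.5]
finger_gap: 0.703
gripper_force: 0.0
t 21.8 tcp [ 0.5267 -0.0111  0.2872] [ 179.795    -0.1473 -172.4666] gap 0.702 gf 0.0 wf [-1.245   2.3099 -0.2385] q [ -9.  15. -10.  65.   0. -17.]
[313.3878 189.1914] [312.9372 200.7152] [310.693  282.1852]
[122.8 105.6] [    0     0   232   212 33825]
[512.2 107.1] [ 492   89   41   37 1180]
[317.  185.5] [ 272  141   91   89 6242]
[505.5 194.6] [487 178  38  34 973]
[588.3 199.2] [ 568  183   41   34 1057]
[305.7 336.9] [ 278  293   55   85 3519]
[ 26.9 331.2] [   0  297   60   80 1567]
[627.8 387.3] [611 374  29  26 581]
```

View pics/w2.png

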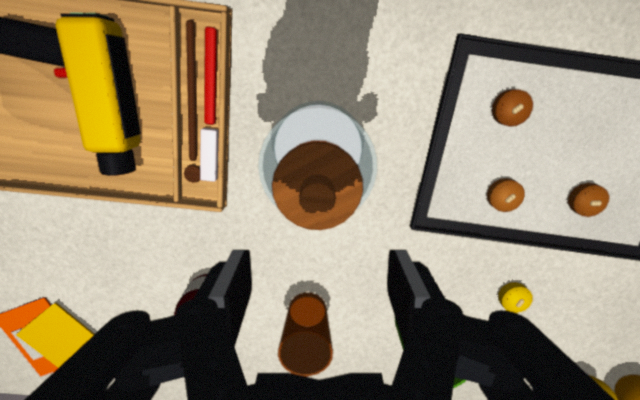

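The knob is at (317,194), midway between the fingers (about 319). I'll go down, grip it and lift.

```bash
python3 -m inch '[[[0,0,0.15,0,0,0,60],[0,0,0.15,0,0,0,60],[0,0,0.15,0,0,0,60],[0,0,0.15,0,0,0,60],[0,0,0.15,0,0,0,60],[0,0,0.15,0,0,0,60],[0,0,0.15,0,0,0,60],[0,0,0.13,0,0,0,60],[0,0,0.1,0,0,0,60],[0,0,0.03,0,0,0,60]]]'
python3 -m inch '[[[0,0,0,0,0,0,40],[0,0,0,0,0,0,30],[0,0,0,0,0,0,20],[0,0,0,0,0,0,10],[0,0,0,0,0,0,10],[0,0,0,0,0,0,10],[0,0,0,0,0,0,10],[0,0,0,0,0,0,10],[0,0,0,0,0,0,10],[0,0,0,0,0,0,10]]]'
python3 -c "
from h import *
st()"
python3 -m inch '[[[0,0,-0.05,0,0,0,10],[0,0,-0.1,0,0,0,10],[0,0,-0.2,0,0,0,10],[0,0,-0.2,0,0,0,10],[0,0,-0.2,0,0,0,10],[0,0,-0.2,0,0,0,10],[0,0,-0.2,0,0,0,10],[0,0,-0.1,0,0,0,10],[0,0,-0.05,0,0,0,10],[0,0,0,0,0,0,10]]]'
python3 - <<'E'
from h import *
st()
T=eyes.camera_params("top");i=eyes.grab_frame("top");cv2.imwrite("pics/t7.png",cv2.resize(i[170:300,200:440],(800,433))[:,:,::-1])
w=eyes.grab_frame("wrist");cv2.imwrite("pics/w3.png",w[:,:,::-1])
goto([.36,-.01,.25],[180,0,187.4])
E
```

```text
t: 22.8
tool_pos: [0.527, -0.0151, 0.1832]
eef_rot: [180.0, -0.1, -172.6]
wrist_force: [-0.2, 0.3, -0.3]
finger_gap: 0.705
gripper_force: 0.0
t: 23.8
tool_pos: [0.5282, -0.0153, 0.1851]
eef_rot: [-180.0, 0.1, -172.6]
wrist_force: [0.9, -0.3, 6.2]
finger_gap: 0.28
gripper_force: 59.0
t 23.8 tcp [ 0.5282 -0.0153  0.1851] [-179.9717    0.097  -172.6344] gap 0.28 gf 59.0 wf [ 0.9206 -0.3363  6.1526] q [-10.  19. -20.  51.   0. -17.]
t: 24.8
tool_pos: [0.5276, -0.0153, 0.2884]
eef_rot: [-180.0, 0.0, -172.6]
wrist_force: [-0.3, 0.0, -1.3]
finger_gap: 0.281
gripper_force: 58.9
t 24.8 tcp [ 0.5276 -0.0153  0.2884] [-179.9938    0.0129 -172.6374] gap 0.281 gf 58.9 wf [-0.2888  0.0461 -1.2653] q [-10.  15. -10.  65.  -0. -17.]
 turn units [ 0.0002 -0.0007 -0.0004]
 shift units [2.0633 0.3319 0.4721]
 shift after turn [2.0636 0.3335 0.4697]
```

View pics/w3.png

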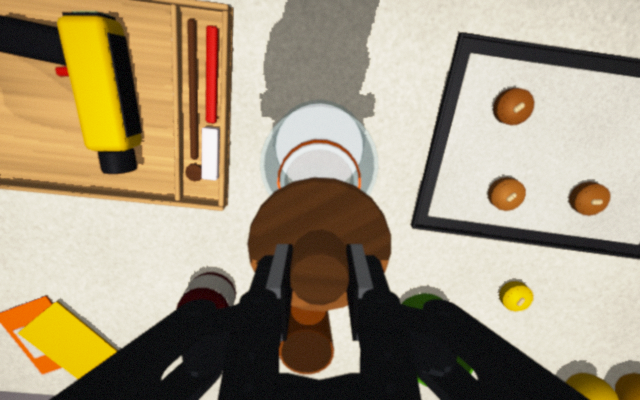

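The lid is in the fingers, clear of the jar, whose mouth is open below. I'll set it down at (0.36, −0.01).

```bash
python3 -m inch '[[[0.2,0.033,0,0,0,0,10],[0.2,0.033,0,0,0,0,10],[0.2,0.033,0,0,0,0,10],[0.2,0.033,0,0,0,0,10],[0.21,0.033,0,0,0,0,10],[0.21,0.033,0,0,0,0,10],[0.21,0.033,0,0,0,0,10],[0.21,0.033,0,0,0,0,10],[0.21,0.033,0,0,0,0,10],[0.21,0.033,0,0,0,0,10]]]'
python3 -m inch '[[[0,0,0.2,0,0,0,10],[0,0,0.35,0,0,0,10],[0,0,0.4,0,0,0,10],[0,0,0.4,0,0,0,10],[0,0,0.4,0,0,0,10],[0,0,0.4,0,0,0,10],[0,0,0.35,0,0,0,10],[0,0,0.2,0,0,0,10],[0,0,0.1,0,0,0,10],[0,0,0.05,0,0,0,10]]]'
python3 - <<'E'
from h import *
st();goto([.36,-.01,.052])
E
```

```text
t: 25.9
tool_pos: [0.3595, -0.01, 0.2876]
eef_rot: [180.0, -0.1, -172.6]
wrist_force: [-0.0, -0.3, 0.0]
finger_gap: 0.281
gripper_force: 58.9
t: 26.9
tool_pos: [0.36, -0.01, 0.0596]
eef_rot: [180.0, -0.1, -172.6]
wrist_force: [0.6, 0.2, -0.9]
finger_gap: 0.279
gripper_force: 58.9
t 26.9 tcp [ 0.36   -0.01    0.0596] [ 179.965    -0.0946 -172.6376] gap 0.279 gf 58.9 wf [ 0.5834  0.2108 -0.885 ] q [-13.  15. -52.  24.  -0. -21.]
 shift units [0.0002 0.0005 0.0944]
```

Lower slowly to contact, watching the force.

```bash
python3 -m inch '[[[0,0,0.02,0,0,0,10],[0,0,0.02,0,0,0,10],[0,0,0.02,0,0,0,10],[0,0,0.02,0,0,0,10],[0,0,0,0,0,0,10],[0,0,0,0,0,0,10],[0,0,0,0,0,0,10],[0,0,0,0,0,0,10],[0,0,0,0,0,0,10],[0,0,0,0,0,0,10]]]'
python3 -m inch '[[[0,0,0.01,0,0,0,10],[0,0,0.01,0,0,0,10],[0,0,0,0,0,0,10],[0,0,0,0,0,0,10],[0,0,0,0,0,0,10],[0,0,0,0,0,0,10],[0,0,0,0,0,0,10],[0,0,0,0,0,0,10],[0,0,0,0,0,0,10],[0,0,0,0,0,0,10]]]'
```

```text
t: 27.9
tool_pos: [0.3607, -0.0102, 0.0539]
eef_rot: [180.0, -0.0, -172.6]
wrist_force: [0.2, -0.7, -0.1]
finger_gap: 0.277
gripper_force: 58.9
t: 28.9
tool_pos: [0.3607, -0.0102, 0.0523]
eef_rot: [-180.0, -0.0, -172.6]
wrist_force: [0.7, -0.3, -0.3]
finger_gap: 0.278
gripper_force: 58.9
```

```bash
python3 -m inch '[[[0,0,0.01,0,0,0,10],[0,0,0.01,0,0,0,10],[0,0,0,0,0,0,10],[0,0,0,0,0,0,10],[0,0,0,0,0,0,10],[0,0,0,0,0,0,30],[0,0,0,0,0,0,40],[0,0,0,0,0,0,60],[0,0,0,0,0,0,60],[0,0,0,0,0,0,60]]]'
python3 -m inch '[[[0,0,-0.1,0,0,0,60],[0,0,-0.2,0,0,0,60],[0,0,-0.3,0,0,0,60],[0,0,-0.4,0,0,0,60],[0,0,-0.4,0,0,0,60],[0,0,-0.4,0,0,0,60],[0,0,-0.4,0,0,0,60],[0,0,-0.4,0,0,0,60],[0,0,-0.3,0,0,0,60],[0,0,0,0,0,0,60]]]'
python3 - <<'E'
from h import *
st()
i=eyes.grab_frame("wrist");P=eyes.camera_params("wrist");cv2.imwrite("pics/w4.png",i[:,:,::-1])
T=eyes.camera_params("top");S=eyes.camera_params("scene")
a=eyes.grab_frame("top");b=eyes.grab_frame("scene")
for n,i,Q,box,rb in(("top",a,T,(215,190,305,255),(330,185,372,235)),("scene",b,S,(325,230,440,340),(285,165,335,205))):
    for c,s in blobs(i,(0,70,20),(20,255,255),15,box)[0]: print(n,"bisc",plane(Q,c,0.015),s[4])
    for c,s in blobs(i,(0,90,20),(20,255,255),8,rb)[0]: print(n,"ring",c,s,plane(Q,c,.14))
goto([.4543,.1915,.2],[180,0,180])
cv2.imwrite("pics/ring.png",cv2.resize(np.hstack([a[180:240,320:380],b[160:220,280:340]]),(800,400),interpolation=cv2.INTER_NEAREST)[:,:,::-1])
E
```

```text
t: 29.9
tool_pos: [0.3606, -0.0102, 0.0506]
eef_rot: [180.0, -0.0, -172.6]
wrist_force: [0.4, 0.3, -0.3]
finger_gap: 0.702
gripper_force: 0.0
t: 30.9
tool_pos: [0.3623, -0.0105, 0.2862]
eef_rot: [-179.9, 0.3, -172.6]
wrist_force: [0.3, -0.6, 0.4]
finger_gap: 0.707
gripper_force: 0.0
t 30.9 tcp [ 0.3623 -0.0105  0.2862] [-179.8715    0.3399 -172.628 ] gap 0.707 gf 0.0 wf [ 0.2641 -0.5759  0.4079] q [-13.  -4. -32.  62.   0. -21.]
top bisc [0.5534 0.2126 0.015 ] 119
top bisc [0.5466 0.3111 0.015 ] 125
top bisc [0.4539 0.1904 0.015 ] 123
scene bisc [0.4543 0.1926 0.015 ] 153
scene bisc [0.5531 0.2151 0.015 ] 173
scene bisc [0.5465 0.3134 0.015 ] 195
scene ring [302.9 175.1] [285 165  42  25 590] [ 0.5304 -0.0465  0.14  ]
scene ring [287.5 194.2] [285 190   6   9  39] [ 0.6044 -0.005   0.14  ]
 turn units [ 0.0001 -0.0004  0.0818]
 shift units [-1.4907  2.3477  1.0279]
 shift after turn [-1.177   2.5195  1.0283]
```

View pics/w4.png

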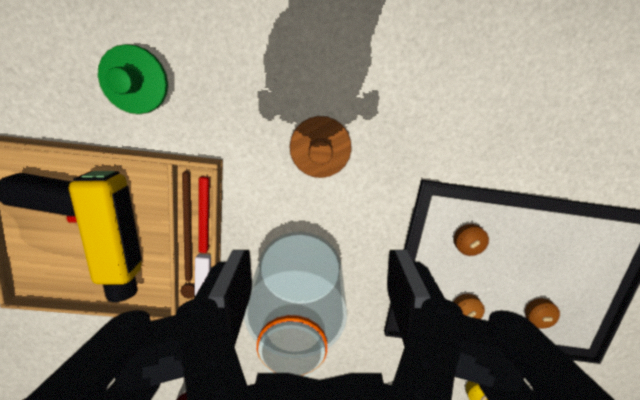

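View pics/ring.png

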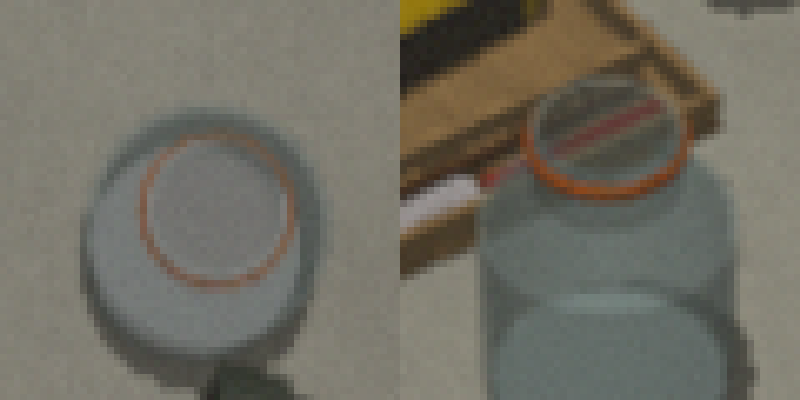

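The lid stands upright at (320,147) in the wrist view. The orange ring's centre is near (352,211) in the top view and (310.6,179.5) in the scene view. I'll check the jar centre and work out the first biscuit move.

Run:
```python
from h import *
T=eyes.camera_params("top");S=eyes.camera_params("scene")
print("ring",plane(T,(352.05,211),.145),plane(S,(310.7,179.5),.15),tri((T,(352.05,211)),(S,(310.7,179.5))))
for b in([.4543,.1915,.023],[.5533,.214,.023],[.5467,.3125,.023]):
    goto(b)
```

```text
ring [ 0.528  -0.0155  0.145 ] [ 0.5284 -0.0104  0.15  ] (array([ 0.527 , -0.0147,  0.1464]), [np.float64(1.1), np.float64(1.1)])
 shift units [-1.4919  2.3474  3.2404]
 shift units [-2.7553  2.4677  3.2397]
 shift units [-2.8312  3.6994  3.2399]
```

```bash
python3 -m inch '[[[-0.149,0.235,0,0,0,0,65],[-0.149,0.235,0,0,0,0,65],[-0.149,0.235,0,0,0,0,65],[-0.149,0.235,0,0,0,0,65],[-0.149,0.235,0,0,0,0,65],[-0.149,0.235,0,0,0,0,65],[-0.149,0.235,0,0,0,0,65],[-0.149,0.235,0,0,0,0,65],[-0.149,0.235,0,0,0,0,65],[-0.149,0.235,0,0,0,0,65]]]'
python3 -m inch '[[[0,0,0.2,0,0,0,65],[0,0,0.3,0,0,0,65],[0,0,0.4,0,0,0,65],[0,0,0.4,0,0,0,65],[0,0,0.4,0,0,0,65],[0,0,0.3,0,0,0,65],[0,0,0.2,0,0,0,65],[0,0,0,0,0,0,65],[0,0,0,0,0,0,65],[0,0,0,0,0,0,65]]]'
python3 - <<'E'
from h import *
st();goto([.4543,.1915,.025])
T=eyes.camera_params("top");S=eyes.camera_params("scene")
for n,Q,box in(("top",T,(215,190,305,255)),("scene",S,(325,230,440,340))):
    i=eyes.grab_frame(n)
    for c,s in blobs(i,(0,70,20),(20,255,255),15,box)[0]: print(n,"bisc",plane(Q,c,0.015),s[4])
i=eyes.grab_frame("wrist");P=eyes.camera_params("wrist")
for c,s in blobs(i,(0,90,20),(20,255,255),200)[0]: print(c,s,plane(P,c,.015))
E
```

```text
t: 32.05
tool_pos: [0.4541, 0.1922, 0.281]
eef_rot: [-180.0, -0.2, -172.6]
wrist_force: [-0.1, 0.2, 0.3]
finger_gap: 0.76
gripper_force: 0.0
t: 33.05
tool_pos: [0.4552, 0.1917, 0.1072]
eef_rot: [180.0, 0.0, -172.6]
wrist_force: [-0.8, 0.9, 0.7]
finger_gap: 0.761
gripper_force: 0.0
t 33.0 tcp [0.4552 0.1917 0.1072] [ 179.9945    0.0424 -172.6356] gap 0.761 gf 0.0 wf [-0.7503  0.866   0.6639] q [ 14.  21. -30.  38.   0.   7.]
 shift units [ 0.012  -0.0006  1.028 ]
scene bisc [0.4543 0.193  0.015 ] 158
scene bisc [0.5533 0.2154 0.015 ] 174
scene bisc [0.5465 0.3134 0.015 ] 196
[13.9 24.3] [   0    0   33   58 1541] [0.3711 0.0108 0.015 ]
[317.8 198.4] [ 288  168   60   61 2862] [0.4511 0.1908 0.015 ]
[330.5 325.6] [ 305  299   53   54 2276] [0.5494 0.2129 0.015 ]
```

```bash
python3 -m inch '[[[0.01,0,0.15,0,0,0,65],[0.01,0,0.2,0,0,0,65],[0,0,0.2,0,0,0,65],[0,0,0.2,0,0,0,65],[0,0,0.15,0,0,0,65],[0,0,0.08,0,0,0,65],[0,0,0.05,0,0,0,65],[0,0,0,0,0,0,65],[0,0,0,0,0,0,65],[0,0,0,0,0,0,65]]]'
python3 -m inch '[[[0,0,0,0,0,0,50],[0,0,0,0,0,0,40],[0,0,0,0,0,0,30],[0,0,0,0,0,0,30],[0,0,0,0,0,0,30],[0,0,0,0,0,0,30],[0,0,0,0,0,0,30],[0,0,0,0,0,0,30],[0,0,0,0,0,0,30],[0,0,0,0,0,0,30]]]'
python3 -m inch '[[[0,0,-0.1,0,0,0,30],[0,0,-0.2,0,0,0,30],[0,0,-0.3,0,0,0,30],[0,0,-0.4,0,0,0,30],[0,0,-0.4,0,0,0,30],[0,0,-0.4,0,0,0,30],[0,0,-0.4,0,0,0,30],[0,0,-0.3,0,0,0,30],[0,0,-0.2,0,0,0,30],[0,0,0,0,0,0,30]]]'
python3 - <<'E'
from h import *
st();goto([.5275,-.015,.24])
E
```

```text
t: 34.2
tool_pos: [0.4537, 0.1915, 0.0248]
eef_rot: [180.0, 0.1, -172.6]
wrist_force: [-0.1, 0.5, -0.3]
finger_gap: 0.76
gripper_force: 0.0
t: 35.2
tool_pos: [0.4535, 0.1914, 0.0251]
eef_rot: [-180.0, 0.0, -172.6]
wrist_force: [-1.3, -1.1, 7.5]
finger_gap: 0.434
gripper_force: 59.1
t: 36.2
tool_pos: [0.4546, 0.1917, 0.2429]
eef_rot: [180.0, 0.3, -172.6]
wrist_force: [0.0, 0.5, -1.4]
finger_gap: 0.433
gripper_force: 60.2
t 36.2 tcp [0.4546 0.1917 0.2429] [ 179.9632    0.2812 -172.6349] gap 0.433 gf 60.2 wf [ 0.0275  0.4907 -1.3571] q [ 14.  13. -20.  57.   0.   7.]
 shift units [-0.5722 -2.6796  0.0379]
```

```bash
python3 -m inch '[[[-0.057,-0.268,0,0,0,0,30],[-0.057,-0.268,0,0,0,0,30],[-0.057,-0.268,0,0,0,0,30],[-0.057,-0.268,0,0,0,0,30],[-0.057,-0.268,0,0,0,0,30],[-0.057,-0.268,0,0,0,0,30],[-0.057,-0.268,0,0,0,0,30],[-0.057,-0.268,0,0,0,0,30],[-0.057,-0.268,0,0,0,0,30],[-0.057,-0.268,0,0,0,0,30]]]'
python3 -m inch '[[[0,0,0.1,0,0,0,30],[0,0,0.1,0,0,0,30],[0,0,0.1,0,0,0,30],[0,0,0.1,0,0,0,30],[0,0,0.1,0,0,0,30],[0,0,0,0,0,0,30],[0,0,0,0,0,0,30],[0,0,0,0,0,0,30],[0,0,0,0,0,0,30],[0,0,0,0,0,0,30]]]'
python3 - <<'E'
from h import *
st();goto([.5275,-.015,.172])
i=eyes.grab_frame("wrist");cv2.imwrite("pics/w5.png",i[:,:,::-1])
E
```

```text
t: 37.2
tool_pos: [0.5255, -0.0162, 0.2391]
eef_rot: [180.0, -0.1, -172.6]
wrist_force: [-0.2, 0.7, 0.5]
finger_gap: 0.435
gripper_force: 60.2
t: 38.2
tool_pos: [0.5262, -0.0155, 0.2006]
eef_rot: [-180.0, 0.0, -172.6]
wrist_force: [0.0, -0.3, 0.3]
finger_gap: 0.432
gripper_force: 60.2
t 38.2 tcp [ 0.5262 -0.0155  0.2006] [-179.9882    0.0386 -172.6353] gap 0.432 gf 60.2 wf [ 0.0141 -0.3309  0.2626] q [-10.  18. -19.  53.   0. -17.]
 shift units [-0.017   0.0039  0.3581]
```

View pics/w5.png

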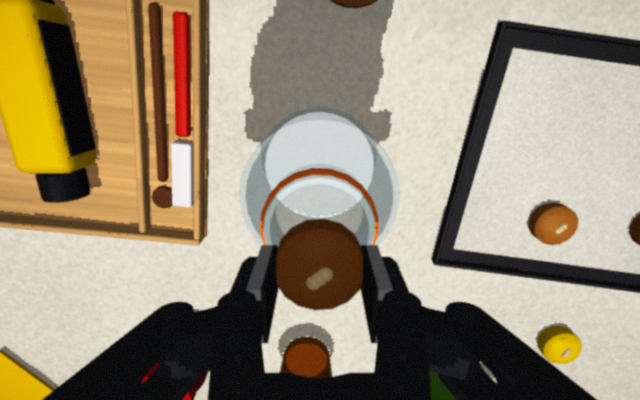

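The biscuit is level between the fingers at (320,265), in line with the ring at x≈320. I'll lower it to just inside the mouth and release.

```bash
python3 -m inch '[[[-0.015,0,0.1,0,0,0,30],[0,0,0.1,0,0,0,30],[0,0,0.1,0,0,0,30],[0,0,0.05,0,0,0,30],[0,0,0.04,0,0,0,30],[0,0,0,0,0,0,30],[0,0,0,0,0,0,30],[0,0,0,0,0,0,30],[0,0,0,0,0,0,30],[0,0,0,0,0,0,30]]]'
python3 -m inch '[[[0,0,0,0,0,0,60],[0,0,0,0,0,0,65],[0,0,0,0,0,0,65],[0,0,0,0,0,0,65],[0,0,0,0,0,0,65],[0,0,0,0,0,0,65],[0,0,0,0,0,0,65],[0,0,0,0,0,0,65],[0,0,0,0,0,0,65],[0,0,0,0,0,0,65]]]'
python3 -m inch '[[[0,0,-0.1,0,0,0,65],[0,0,-0.1,0,0,0,65],[0,0,-0.2,0,0,0,65],[0,0,-0.2,0,0,0,65],[0,0,-0.2,0,0,0,65],[0,0,-0.2,0,0,0,65],[0,0,-0.2,0,0,0,65],[0,0,-0.1,0,0,0,65],[0,0,0,0,0,0,65],[0,0,0,0,0,0,65]]]'
python3 - <<'E'
from h import *
st();goto([.5528,.214,.1]);goto([.5467,.3125,.1])
i=eyes.grab_frame("wrist");cv2.imwrite("pics/w6.png",i[:,:,::-1]);S=eyes.camera_params("scene");T=eyes.camera_params("top");P=eyes.camera_params("wrist")
for c,s in blobs(i,(0,90,20),(20,255,255),200)[0]: print(c,s,plane(P,c,.015))
for n,Q,box in(("top",T,(215,190,305,255)),("scene",S,(325,230,440,340)),("scene",S,(290,190,333,228)),("top",T,(335,195,370,235))):
    i=eyes.grab_frame(n)
    for c,s in blobs(i,(0,70,20),(20,255,255),10,box)[0]: print(n,"bisc",c,plane(Q,c,0.015),s[4])
E
```

```text
t: 39.25
tool_pos: [0.5272, -0.0153, 0.1693]
eef_rot: [-180.0, 0.0, -172.6]
wrist_force: [0.7, 0.4, -0.3]
finger_gap: 0.434
gripper_force: 60.2
t: 40.25
tool_pos: [0.5271, -0.0153, 0.1691]
eef_rot: [180.0, -0.0, -172.6]
wrist_force: [0.6, -0.0, -0.6]
finger_gap: 0.76
gripper_force: 0.0
t: 41.25
tool_pos: [0.527, -0.0153, 0.2728]
eef_rot: [180.0, -0.0, -172.6]
wrist_force: [-0.2, 0.4, -0.5]
finger_gap: 0.759
gripper_force: 0.0
t 41.2 tcp [ 0.527  -0.0153  0.2728] [ 179.9963   -0.0095 -172.6349] gap 0.759 gf 0.0 wf [-0.235   0.3971 -0.5334] q [-10.  15. -12.  63.   0. -17.]
 shift units [-0.6878  2.8005  2.1607]
 shift units [-0.7701  4.0313  2.1607]
[123.9 107.9] [    0     0   230   216 33727] [ 0.5052 -0.2249  0.015 ]
[346.4   7.9] [316   0  62  21 913] [ 0.3811 -0.0067  0.015 ]
[318.9 170.6] [275 142  89  82 780] [ 0.5464 -0.0124  0.015 ]
[319.  160.9] [303 154  33  16 378] [ 0.5353 -0.0137  0.015 ]
[513.1 197.7] [ 494  181   39   35 1048] [0.5498 0.212  0.015 ]
[599.1 202.5] [ 578  186   43   35 1153] [0.543  0.3094 0.015 ]
[306.9 341.4] [ 278  298   57   82 3529] [0.7799 0.0018 0.015 ]
[ 21.5 337.1] [   0  303   50   82 1432] [ 0.817  -0.3657  0.015 ]
[632.3 392.1] [622 382  18  18 234] [0.802  0.4525 0.015 ]
top bisc [276.6 206.4] [0.5531 0.2125 0.015 ] 120
top bisc [245.  207.5] [0.5466 0.3111 0.015 ] 125
scene bisc [350.9 271.4] [0.5531 0.2151 0.015 ] 173
scene bisc [377.1 297.4] [0.5465 0.3134 0.015 ] 195
scene bisc [311.9 211.5] [ 0.5197 -0.0186  0.015 ] 52
```

View pics/w6.png

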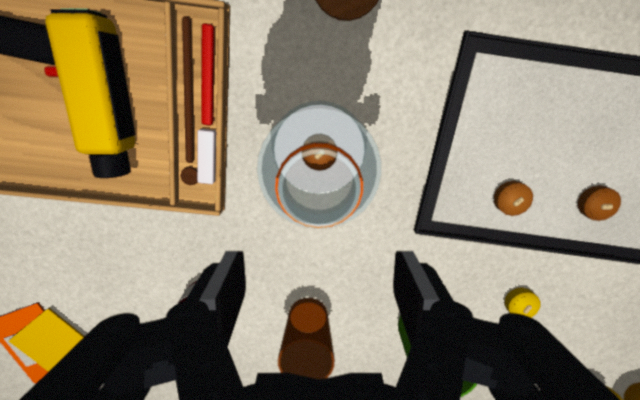

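The first biscuit lies in the jar at (319,155) and the other two are still on the pan. That was my last picture, so I'll use numeric checks from here. Next is the second biscuit.

```bash
python3 -m inch '[[[-0.069,0.28,0,0,0,0,65],[-0.069,0.28,0,0,0,0,65],[-0.069,0.28,0,0,0,0,65],[-0.069,0.28,0,0,0,0,65],[-0.069,0.28,0,0,0,0,65],[-0.069,0.28,0,0,0,0,65],[-0.069,0.28,0,0,0,0,65],[-0.069,0.28,0,0,0,0,65],[-0.069,0.28,0,0,0,0,65],[-0.069,0.28,0,0,0,0,65]]]'
python3 -m inch '[[[0,0,0.2,0,0,0,65],[0,0,0.3,0,0,0,65],[0,0,0.4,0,0,0,65],[0,0,0.4,0,0,0,65],[0,0,0.4,0,0,0,65],[0,0,0.3,0,0,0,65],[0,0,0.15,0,0,0,65],[0,0,0,0,0,0,65],[0,0,0,0,0,0,65],[0,0,0,0,0,0,65]]]'
cat > b.py <<'E'
from h import *
import sys
st();goto(eval(sys.argv[1]))
T=eyes.camera_params("top");S=eyes.camera_params("scene")
for n,Q,box in(("scene",S,(325,230,440,340)),("scene jar",S,(290,190,333,228))):
    i=eyes.grab_frame(n.split()[0])
    for c,s in blobs(i,(0,70,20),(20,255,255),10,box)[0]: print(n,"bisc",c,plane(Q,c,0.015),s[4])
i=eyes.grab_frame("wrist");P=eyes.camera_params("wrist")
for c,s in blobs(i,(0,90,20),(20,255,255),200)[0]: print("wrist",c,s,plane(P,c,.015))
E
python3 b.py [.5528,.214,.025]
```

```text
t: 42.5
tool_pos: [0.553, 0.2149, 0.2726]
eef_rot: [-180.0, -0.0, -172.6]
wrist_force: [-0.2, -0.0, 0.2]
finger_gap: 0.758
gripper_force: 0.0
t: 43.5
tool_pos: [0.5544, 0.2142, 0.1026]
eef_rot: [180.0, 0.2, -172.6]
wrist_force: [0.2, -0.3, -0.2]
finger_gap: 0.76
gripper_force: 0.0
t 43.5 tcp [0.5544 0.2142 0.1026] [ 179.9817    0.1535 -172.6359] gap 0.76 gf 0.0 wf [ 0.1843 -0.2922 -0.1717] q [ 14.  31. -15.  44.   0.   7.]
 shift units [ 0.0225 -0.0008  0.9702]
scene bisc [351.  271.5] [0.5531 0.2155 0.015 ] 174
scene bisc [377.  297.3] [0.5465 0.3131 0.015 ] 194
scene jar bisc [311.6 211.1] [ 0.5195 -0.0204  0.015 ] 54
wrist [317.5 201.8] [ 287  171   61   62 2985] [0.5501 0.2131 0.015 ]
wrist [468.4 210. ] [ 435  180   68   62 3132] [0.5432 0.3105 0.015 ]
wrist [ 17.7 381.8] [   0  366   45   34 1111] [0.7225 0.0068 0.015 ]
```

```bash
python3 -m inch '[[[0.015,0,0.15,0,0,0,65],[0.01,0,0.2,0,0,0,65],[0,0,0.2,0,0,0,65],[0,0,0.15,0,0,0,65],[0,0,0.14,0,0,0,65],[0,0,0.08,0,0,0,65],[0,0,0.05,0,0,0,65],[0,0,0,0,0,0,65],[0,0,0,0,0,0,65],[0,0,0,0,0,0,65]]]'
python3 -m inch '[[[0,0,0,0,0,0,50],[0,0,0,0,0,0,40],[0,0,0,0,0,0,30],[0,0,0,0,0,0,30],[0,0,0,0,0,0,30],[0,0,0,0,0,0,30],[0,0,0,0,0,0,30],[0,0,0,0,0,0,30],[0,0,0,0,0,0,30],[0,0,0,0,0,0,30]]]'
python3 -m inch '[[[0,0,-0.1,0,0,0,30],[0,0,-0.2,0,0,0,30],[0,0,-0.3,0,0,0,30],[0,0,-0.4,0,0,0,30],[0,0,-0.4,0,0,0,30],[0,0,-0.4,0,0,0,30],[0,0,-0.4,0,0,0,30],[0,0,-0.3,0,0,0,30],[0,0,-0.2,0,0,0,30],[0,0,0,0,0,0,30]]]'
python3 - <<'E'
from h import *
st();goto([.5275,-.015,.24])
E
```

```text
t: 44.65
tool_pos: [0.5517, 0.2138, 0.0241]
eef_rot: [180.0, 0.1, -172.6]
wrist_force: [0.2, 0.1, 0.2]
finger_gap: 0.76
gripper_force: 0.0
t: 45.65
tool_pos: [0.5515, 0.2137, 0.0245]
eef_rot: [-180.0, 0.1, -172.6]
wrist_force: [-1.4, -0.8, 5.6]
finger_gap: 0.435
gripper_force: 59.3
t: 46.65
tool_pos: [0.5526, 0.2141, 0.2426]
eef_rot: [180.0, 0.3, -172.6]
wrist_force: [0.6, -0.1, -0.1]
finger_gap: 0.433
gripper_force: 60.1
t 46.6 tcp [0.5526 0.2141 0.2426] [ 179.9628    0.3003 -172.6309] gap 0.433 gf 60.1 wf [ 0.5817 -0.0787 -0.1294] q [14. 23. -5. 61.  0.  7.]
 shift units [ 0.6786 -2.7998  0.0271]
```

```bash
python3 -m inch '[[[0.068,-0.28,0,0,0,0,30],[0.068,-0.28,0,0,0,0,30],[0.068,-0.28,0,0,0,0,30],[0.068,-0.28,0,0,0,0,30],[0.068,-0.28,0,0,0,0,30],[0.068,-0.28,0,0,0,0,30],[0.068,-0.28,0,0,0,0,30],[0.068,-0.28,0,0,0,0,30],[0.068,-0.28,0,0,0,0,30],[0.068,-0.28,0,0,0,0,30]]]'
python3 -m inch '[[[0,0,0.1,0,0,0,30],[0,0,0.1,0,0,0,30],[0,0,0.1,0,0,0,30],[0,0,0.1,0,0,0,30],[0,0,0.1,0,0,0,30],[0,0,0,0,0,0,30],[0,0,0,0,0,0,30],[0,0,0,0,0,0,30],[0,0,0,0,0,0,30],[0,0,0,0,0,0,30]]]'
python3 b.py [.5275,-.0152,.169]
```

```text
t: 47.65
tool_pos: [0.525, -0.0162, 0.2384]
eef_rot: [180.0, -0.1, -172.6]
wrist_force: [1.2, -0.7, 0.2]
finger_gap: 0.431
gripper_force: 60.1
t: 48.65
tool_pos: [0.5262, -0.0155, 0.1998]
eef_rot: [-180.0, 0.0, -172.6]
wrist_force: [0.7, -0.3, -0.4]
finger_gap: 0.436
gripper_force: 60.2
t 48.6 tcp [ 0.5262 -0.0155  0.1998] [-179.9868    0.0394 -172.6355] gap 0.436 gf 60.2 wf [ 0.7244 -0.2895 -0.3685] q [-10.  18. -19.  53.  -0. -17.]
 shift units [-0.0166  0.0017  0.3855]
scene bisc [377.1 297.4] [0.5465 0.3134 0.015 ] 195
scene jar bisc [310.9 212.1] [ 0.5234 -0.0181  0.015 ] 29
wrist [128.  123.5] [    0     0   208   246 33074] [ 0.5065 -0.1845  0.015 ]
wrist [353.1   2.7] [331   0  46   8 253] [ 0.3888 -0.0059  0.015 ]
wrist [319.1 191.2] [ 259  167  120   79 1225] [ 0.5464 -0.0124  0.015 ]
wrist [635.5 229.7] [630 215  10  29 201] [0.5461 0.2887 0.015 ]
wrist [319.1 268.1] [ 274  223   91   90 6534] [ 0.6265 -0.002   0.015 ]
wrist [306.6 359.3] [ 280  337   52   43 1652] [ 0.74   -0.0012  0.015 ]
```

```bash
python3 -m inch '[[[-0.01,0,0.1,0,0,0,30],[0,0,0.1,0,0,0,30],[0,0,0.1,0,0,0,30],[0,0,0.05,0,0,0,30],[0,0,0.035,0,0,0,30],[0,0,0,0,0,0,30],[0,0,0,0,0,0,30],[0,0,0,0,0,0,30],[0,0,0,0,0,0,30],[0,0,0,0,0,0,30]]]'
python3 -m inch '[[[0,0,0,0,0,0,60],[0,0,0,0,0,0,65],[0,0,0,0,0,0,65],[0,0,0,0,0,0,65],[0,0,0,0,0,0,65],[0,0,0,0,0,0,65],[0,0,0,0,0,0,65],[0,0,0,0,0,0,65],[0,0,0,0,0,0,65],[0,0,0,0,0,0,65]]]'
python3 -m inch '[[[0,0,-0.1,0,0,0,65],[0,0,-0.1,0,0,0,65],[0,0,-0.2,0,0,0,65],[0,0,-0.2,0,0,0,65],[0,0,-0.2,0,0,0,65],[0,0,-0.2,0,0,0,65],[0,0,-0.2,0,0,0,65],[0,0,-0.1,0,0,0,65],[0,0,0,0,0,0,65],[0,0,0,0,0,0,65]]]'
python3 b.py [.546,.3125,.1]
```

```text
t: 49.8
tool_pos: [0.5269, -0.0154, 0.1689]
eef_rot: [-180.0, 0.0, -172.6]
wrist_force: [1.4, -0.2, 0.4]
finger_gap: 0.428
gripper_force: 60.1
t: 50.8
tool_pos: [0.5267, -0.0153, 0.1687]
eef_rot: [180.0, 0.0, -172.6]
wrist_force: [0.6, -0.5, 0.5]
finger_gap: 0.762
gripper_force: 0.0
t: 51.8
tool_pos: [0.5266, -0.0153, 0.2725]
eef_rot: [180.0, -0.0, -172.6]
wrist_force: [-0.2, 0.0, -0.5]
finger_gap: 0.759
gripper_force: 0.0
t 51.8 tcp [ 0.5266 -0.0153  0.2725] [ 180.       -0.0087 -172.6355] gap 0.759 gf 0.0 wf [-0.1626  0.0402 -0.4607] q [-10.  15. -12.  63.  -0. -17.]
 shift units [-0.7663  4.0328  2.1559]
scene bisc [377.1 297.4] [0.5465 0.3134 0.015 ] 195
scene jar bisc [312.4 208.5] [ 0.5118 -0.0279  0.015 ] 30
wrist [123.7 108.4] [    0     0   229   217 33914] [ 0.505  -0.2248  0.015 ]
wrist [346.3   8.4] [315   0  64  22 982] [ 0.381  -0.0068  0.015 ]
wrist [318.6 172.7] [274 143  90  83 778] [ 0.548  -0.0124  0.015 ]
wrist [319.1 165.4] [301 155  37  23 645] [ 0.5396 -0.0129  0.015 ]
wrist [599.2 203.7] [ 578  187   43   35 1160] [0.5436 0.3095 0.015 ]
wrist [306.9 342.2] [ 278  299   56   81 3483] [0.7799 0.0019 0.015 ]
wrist [ 21.1 338.8] [   0  304   52   83 1411] [ 0.8183 -0.3658  0.015 ]
wrist [632.4 392.8] [621 384  19  16 209] [0.8018 0.4521 0.015 ]
```

```bash
python3 -m inch '[[[-0.077,0.403,0,0,0,0,65],[-0.077,0.403,0,0,0,0,65],[-0.077,0.403,0,0,0,0,65],[-0.077,0.403,0,0,0,0,65],[-0.077,0.403,0,0,0,0,65],[-0.077,0.403,0,0,0,0,65],[-0.077,0.403,0,0,0,0,65],[-0.077,0.403,0,0,0,0,65],[-0.077,0.403,0,0,0,0,65],[-0.077,0.403,0,0,0,0,65]]]'
python3 -m inch '[[[0,0,0.2,0,0,0,65],[0,0,0.3,0,0,0,65],[0,0,0.4,0,0,0,65],[0,0,0.4,0,0,0,65],[0,0,0.4,0,0,0,65],[0,0,0.3,0,0,0,65],[0,0,0.15,0,0,0,65],[0,0,0,0,0,0,65],[0,0,0,0,0,0,65],[0,0,0,0,0,0,65]]]'
python3 b.py [.546,.3125,.025]
```

```text
t: 52.95
tool_pos: [0.5461, 0.3135, 0.2718]
eef_rot: [-180.0, -0.1, -172.6]
wrist_force: [0.5, -0.3, 0.1]
finger_gap: 0.762
gripper_force: 0.0
t: 53.95
tool_pos: [0.5476, 0.3128, 0.1023]
eef_rot: [180.0, 0.1, -172.6]
wrist_force: [-0.6, -0.5, -0.2]
finger_gap: 0.762
gripper_force: 0.0
t 54.0 tcp [0.5476 0.3128 0.1023] [ 179.9574    0.1484 -172.6349] gap 0.762 gf 0.0 wf [-0.5736 -0.5287 -0.2157] q [23. 34. -9. 47.  0. 16.]
 shift units [ 0.023  -0.0015  0.966 ]
scene bisc [377.1 297.4] [0.5465 0.3134 0.015 ] 197
scene jar bisc [312.2 208.5] [ 0.5123 -0.0283  0.015 ] 28
wrist [317.  201.9] [ 287  171   61   62 2992] [0.5434 0.3113 0.015 ]
```

```bash
python3 -m inch '[[[0.015,0,0.15,0,0,0,65],[0.005,0,0.2,0,0,0,65],[0,0,0.2,0,0,0,65],[0,0,0.15,0,0,0,65],[0,0,0.13,0,0,0,65],[0,0,0.08,0,0,0,65],[0,0,0.05,0,0,0,65],[0,0,0,0,0,0,65],[0,0,0,0,0,0,65],[0,0,0,0,0,0,65]]]'
python3 -m inch '[[[0,0,0,0,0,0,50],[0,0,0,0,0,0,40],[0,0,0,0,0,0,30],[0,0,0,0,0,0,30],[0,0,0,0,0,0,30],[0,0,0,0,0,0,30],[0,0,0,0,0,0,30],[0,0,0,0,0,0,30],[0,0,0,0,0,0,30],[0,0,0,0,0,0,30]]]'
python3 -m inch '[[[0,0,-0.1,0,0,0,30],[0,0,-0.2,0,0,0,30],[0,0,-0.3,0,0,0,30],[0,0,-0.4,0,0,0,30],[0,0,-0.4,0,0,0,30],[0,0,-0.4,0,0,0,30],[0,0,-0.4,0,0,0,30],[0,0,-0.3,0,0,0,30],[0,0,-0.2,0,0,0,30],[0,0,0,0,0,0,30]]]'
python3 - <<'E'
from h import *
st();goto([.5275,-.015,.24])
E
```

```text
t: 55.1
tool_pos: [0.5454, 0.3123, 0.0245]
eef_rot: [180.0, 0.1, -172.6]
wrist_force: [-1.0, 0.3, -0.0]
finger_gap: 0.758
gripper_force: 0.0
t: 56.1
tool_pos: [0.5452, 0.3122, 0.0248]
eef_rot: [180.0, 0.1, -172.6]
wrist_force: [-1.3, 0.3, 5.0]
finger_gap: 0.432
gripper_force: 59.4
t: 57.1
tool_pos: [0.5463, 0.3127, 0.2432]
eef_rot: [179.9, 0.3, -172.6]
wrist_force: [0.1, 0.4, -0.4]
finger_gap: 0.434
gripper_force: 60.1
t 57.1 tcp [0.5463 0.3127 0.2432] [ 179.9143    0.3024 -172.6317] gap 0.434 gf 60.1 wf [ 0.0769  0.4139 -0.3536] q [23. 27.  1. 64.  0. 16.]
 shift units [ 0.7584 -4.0326  0.03  ]
```

```bash
python3 -m inch '[[[0.076,-0.403,0,0,0,0,30],[0.076,-0.403,0,0,0,0,30],[0.076,-0.403,0,0,0,0,30],[0.076,-0.403,0,0,0,0,30],[0.076,-0.403,0,0,0,0,30],[0.076,-0.403,0,0,0,0,30],[0.076,-0.403,0,0,0,0,30],[0.076,-0.403,0,0,0,0,30],[0.076,-0.403,0,0,0,0,30],[0.076,-0.403,0,0,0,0,30]]]'
python3 -m inch '[[[0,0,0.1,0,0,0,30],[0,0,0.1,0,0,0,30],[0,0,0.1,0,0,0,30],[0,0,0.1,0,0,0,30],[0,0,0.1,0,0,0,30],[0,0,0,0,0,0,30],[0,0,0,0,0,0,30],[0,0,0,0,0,0,30],[0,0,0,0,0,0,30],[0,0,0,0,0,0,30]]]'
python3 b.py [.5275,-.0152,.169]
```

```text
t: 58.1
tool_pos: [0.525, -0.0166, 0.2388]
eef_rot: [180.0, -0.1, -172.6]
wrist_force: [0.1, -0.2, -0.7]
finger_gap: 0.429
gripper_force: 60.1
t: 59.1
tool_pos: [0.5262, -0.0155, 0.2002]
eef_rot: [-180.0, 0.0, -172.6]
wrist_force: [-0.4, -0.3, -0.6]
finger_gap: 0.431
gripper_force: 60.2
t 59.1 tcp [ 0.5262 -0.0155  0.2002] [-179.9881    0.0393 -172.6381] gap 0.431 gf 60.2 wf [-0.3925 -0.3388 -0.5524] q [-10.  18. -19.  53.   0. -17.]
 shift units [-0.0166  0.0014  0.3906]
scene jar bisc [311.3 208.7] [ 0.5149 -0.029   0.015 ] 23
wrist [128.2 123.5] [    0     0   209   246 33036] [ 0.5065 -0.1845  0.015 ]
wrist [353.2   2.7] [331   0  46   8 257] [ 0.3887 -0.0058  0.015 ]
wrist [319.1 191.1] [ 259  166  120   80 1212] [ 0.5465 -0.0124  0.015 ]
wrist [319.5 191.8] [301 185  38  16 453] [ 0.5471 -0.0119  0.015 ]
wrist [319.  266.6] [ 275  221   89   91 6490] [ 0.6251 -0.0023  0.015 ]
wrist [306.6 359.2] [ 281  337   51   43 1650] [ 0.7403 -0.0011  0.015 ]
```

```bash
python3 -m inch '[[[-0.01,0,0.1,0,0,0,30],[0,0,0.1,0,0,0,30],[0,0,0.1,0,0,0,30],[0,0,0.05,0,0,0,30],[0,0,0.04,0,0,0,30],[0,0,0,0,0,0,30],[0,0,0,0,0,0,30],[0,0,0,0,0,0,30],[0,0,0,0,0,0,30],[0,0,0,0,0,0,30]]]'
python3 -m inch '[[[0,0,0,0,0,0,60],[0,0,0,0,0,0,65],[0,0,0,0,0,0,65],[0,0,0,0,0,0,65],[0,0,0,0,0,0,65],[0,0,0,0,0,0,65],[0,0,0,0,0,0,65],[0,0,0,0,0,0,65],[0,0,0,0,0,0,65],[0,0,0,0,0,0,65]]]'
python3 -m inch '[[[0,0,-0.1,0,0,0,65],[0,0,-0.1,0,0,0,65],[0,0,-0.2,0,0,0,65],[0,0,-0.2,0,0,0,65],[0,0,-0.2,0,0,0,65],[0,0,-0.2,0,0,0,65],[0,0,-0.2,0,0,0,65],[0,0,-0.1,0,0,0,65],[0,0,0,0,0,0,65],[0,0,0,0,0,0,65]]]'
python3 b.py [.3606,-.0102,.2]
python3 - <<'E'
from h import *
T=eyes.camera_params("top");i=eyes.grab_frame("top")
for b in((215,190,305,255),(335,235,370,300),(330,185,372,235)):
  for c,s in blobs(i,(0,80,20),(20,255,255),8,b)[0]: print("top",c,s,plane(T,c,.025))
for c,s in blobs(i,(22,150,40),(35,255,255),60,(405,190,470,260))[0]: print("thermo",c,s,plane(T,c,.045))
E
```

```text
t: 60.25
tool_pos: [0.5269, -0.0154, 0.1689]
eef_rot: [-180.0, 0.0, -172.6]
wrist_force: [-0.4, -0.1, -0.6]
finger_gap: 0.431
gripper_force: 60.1
t: 61.25
tool_pos: [0.5267, -0.0153, 0.1687]
eef_rot: [180.0, 0.0, -172.6]
wrist_force: [0.1, -0.8, 0.9]
finger_gap: 0.76
gripper_force: 0.0
t: 62.25
tool_pos: [0.5266, -0.0153, 0.2725]
eef_rot: [180.0, -0.0, -172.6]
wrist_force: [-0.4, -0.9, -0.9]
finger_gap: 0.76
gripper_force: 0.0
t 62.2 tcp [ 0.5266 -0.0153  0.2725] [ 179.998    -0.0049 -172.6348] gap 0.76 gf 0.0 wf [-0.3718 -0.9017 -0.9187] q [-10.  15. -12.  63.   0. -17.]
 shift units [2.0495 0.3293 0.9063]
wrist [123.7 108.4] [    0     0   229   217 33934] [ 0.505  -0.2248  0.015 ]
wrist [346.4   8.4] [315   0  64  22 982] [ 0.381  -0.0067  0.015 ]
wrist [318.8 172.9] [274 144  90  82 765] [ 0.5482 -0.0122  0.015 ]
wrist [318.8 167.5] [299 156  40  26 808] [ 0.542 -0.013  0.015]
wrist [306.8 342.2] [ 278  299   56   81 3475] [0.7799 0.0017 0.015 ]
wrist [ 21.  338.6] [   0  304   51   82 1410] [ 0.8179 -0.3658  0.015 ]
wrist [632.5 392.7] [621 384  19  16 208] [0.8016 0.4522 0.015 ]
thermo [424.  230.4] [414 209  21  43 593] [ 0.4883 -0.2449  0.045 ]
```

All three biscuits are stacked in the jar: the visible blob grew from 33 to 37 to 40 px, and the pan is empty. The jar and thermometer haven't moved. Now the lid.

```bash
python3 -m inch '[[[0.2,0.033,0,0,0,0,60],[0.2,0.033,0,0,0,0,60],[0.2,0.033,0,0,0,0,60],[0.2,0.033,0,0,0,0,60],[0.2,0.033,0,0,0,0,60],[0.21,0.033,0,0,0,0,60],[0.21,0.033,0,0,0,0,60],[0.21,0.033,0,0,0,0,60],[0.21,0.033,0,0,0,0,60],[0.21,0.033,0,0,0,0,60]]]'
python3 -m inch '[[[0,0,0.2,0,0,0,60],[0,0,0.3,0,0,0,60],[0,0,0.3,0,0,0,60],[0,0,0.3,0,0,0,60],[0,0,0.3,0,0,0,60],[0,0,0.2,0,0,0,60],[0,0,0.1,0,0,0,60],[0,0,0,0,0,0,60],[0,0,0,0,0,0,60],[0,0,0,0,0,0,60]]]'
python3 b.py [.3606,-.0102,.0515]
```

```text
t: 63.45
tool_pos: [0.3597, -0.0101, 0.2723]
eef_rot: [180.0, -0.0, -172.6]
wrist_force: [1.0, 0.1, -0.1]
finger_gap: 0.702
gripper_force: 0.0
t: 64.45
tool_pos: [0.3614, -0.0103, 0.1374]
eef_rot: [-180.0, 0.1, -172.6]
wrist_force: [-1.0, -0.2, 0.5]
finger_gap: 0.699
gripper_force: 0.0
t 64.5 tcp [ 0.3614 -0.0103  0.1374] [-179.9684    0.0848 -172.6329] gap 0.699 gf 0.0 wf [-0.9942 -0.2339  0.5035] q [-13.   6. -46.  38.   0. -21.]
 shift units [0.0119 0.0036 1.0742]
wrist [319.4 189. ] [ 272  143   96   93 7029] [ 0.3598 -0.0098  0.015 ]
wrist [ 93.6 260.1] [    0   188   176   188 19497] [ 0.4407 -0.178   0.015 ]
wrist [166.4 390.4] [157 380  19  20 318] [ 0.5662 -0.1218  0.015 ]
```

```bash
python3 -m inch '[[[0.01,0,0.15,0,0,0,60],[0,0,0.2,0,0,0,60],[0,0,0.2,0,0,0,60],[0,0,0.2,0,0,0,60],[0,0,0.15,0,0,0,60],[0,0,0.1,0,0,0,60],[0,0,0.06,0,0,0,60],[0,0,0,0,0,0,60],[0,0,0,0,0,0,60],[0,0,0,0,0,0,60]]]'
python3 -m inch '[[[0,0,0,0,0,0,40],[0,0,0,0,0,0,30],[0,0,0,0,0,0,20],[0,0,0,0,0,0,10],[0,0,0,0,0,0,10],[0,0,0,0,0,0,10],[0,0,0,0,0,0,10],[0,0,0,0,0,0,10],[0,0,0,0,0,0,10],[0,0,0,0,0,0,10]]]'
python3 -m inch '[[[0,0,-0.1,0,0,0,10],[0,0,-0.2,0,0,0,10],[0,0,-0.3,0,0,0,10],[0,0,-0.4,0,0,0,10],[0,0,-0.4,0,0,0,10],[0,0,-0.4,0,0,0,10],[0,0,-0.4,0,0,0,10],[0,0,-0.3,0,0,0,10],[0,0,-0.2,0,0,0,10],[0,0,0,0,0,0,10]]]'
python3 - <<'E'
from h import *
st();goto([.5275,-.0152,.26],[180,0,187.4])
E
```

```text
t: 65.6
tool_pos: [0.3604, -0.0104, 0.0523]
eef_rot: [-180.0, 0.1, -172.6]
wrist_force: [0.2, 0.2, -0.0]
finger_gap: 0.703
gripper_force: 0.0
t: 66.6
tool_pos: [0.3601, -0.0103, 0.0524]
eef_rot: [-180.0, 0.0, -172.6]
wrist_force: [-0.3, 0.2, 7.5]
finger_gap: 0.279
gripper_force: 58.4
t: 67.6
tool_pos: [0.361, -0.0105, 0.2701]
eef_rot: [-179.9, 0.2, -172.6]
wrist_force: [-0.9, 0.6, -0.9]
finger_gap: 0.277
gripper_force: 58.9
t 67.6 tcp [ 0.361  -0.0105  0.2701] [-179.9069    0.2388 -172.631 ] gap 0.277 gf 58.9 wf [-0.9026  0.5529 -0.9425] q [-13.  -3. -33.  59.  -0. -21.]
 turn units [-0.001   0.0027 -0.0003]
 shift units [-2.0556 -0.3245  0.1357]
 shift after turn [-2.056  -0.3258  0.1266]
```

```bash
python3 -m inch '[[[-0.1,-0.016,0,0,0,0,10],[-0.2,-0.032,0,0,0,0,10],[-0.25,-0.04,0,0,0,0,10],[-0.25,-0.04,0,0,0,0,10],[-0.25,-0.04,0,0,0,0,10],[-0.25,-0.04,0,0,0,0,10],[-0.25,-0.04,0,0,0,0,10],[-0.25,-0.04,0,0,0,0,10],[-0.2,-0.032,0,0,0,0,10],[-0.06,-0.006,0,0,0,0,10]]]'
python3 -m inch '[[[0,0,0.1,0,0,0,10],[0,0,0.1,0,0,0,10],[0,0,0.1,0,0,0,10],[0,0,0.1,0,0,0,10],[0,0,0.1,0,0,0,10],[0,0,0,0,0,0,10],[0,0,0,0,0,0,10],[0,0,0,0,0,0,10],[0,0,0,0,0,0,10],[0,0,0,0,0,0,10]]]'
python3 b.py [.5277,-.0153,.1885]
python3 - <<'E'
from h import *
T=eyes.camera_params("top");i=eyes.grab_frame("top");o=robot.observe()
for c,s in blobs(i,(22,150,40),(35,255,255),60,(405,190,470,260))[0]: print("thermo",c,s,plane(T,c,.045))
E
```

```text
t: 68.6
tool_pos: [0.5276, -0.015, 0.2658]
eef_rot: [180.0, -0.1, -172.6]
wrist_force: [-0.1, -0.6, -0.7]
finger_gap: 0.275
gripper_force: 58.9
t: 69.6
tool_pos: [0.5269, -0.015, 0.2282]
eef_rot: [-180.0, 0.0, -172.6]
wrist_force: [-1.2, 0.5, 0.3]
finger_gap: 0.28
gripper_force: 58.9
t 69.6 tcp [ 0.5269 -0.015   0.2282] [-179.9885    0.0403 -172.6323] gap 0.28 gf 58.9 wf [-1.1745  0.507   0.2631] q [-10.  17. -16.  57.   0. -17.]
 shift units [-0.0088 -0.0044  0.4967]
wrist [127.5 118.9] [    0     0   217   232 32652] [ 0.5085 -0.1988  0.015 ]
wrist [319.  232.2] [  249   155   141   156 12830] [ 0.6014 -0.005   0.015 ]
wrist [306.4 351.3] [ 279  320   54   60 2472] [ 0.756  -0.0001  0.015 ]
wrist [  5.9 334.8] [  0 326  17  22 222] [ 0.7734 -0.3432  0.015 ]
wrist [171.9 366.9] [160 355  24  26 207] [ 0.7985 -0.1571  0.015 ]
thermo [424.  230.4] [414 209  21  43 597] [ 0.4883 -0.2449  0.045 ]
```

```bash
python3 -m inch '[[[-0.01,0,0.1,0,0,0,10],[0,0,0.1,0,0,0,10],[0,0,0.1,0,0,0,10],[0,0,0.06,0,0,0,10],[0,0,0.06,0,0,0,10],[0,0,0.04,0,0,0,10],[0,0,0.03,0,0,0,10],[0,0,0,0,0,0,10],[0,0,0,0,0,0,10],[0,0,0,0,0,0,10]]]'
python3 -m inch '[[[0,0,0.01,0,0,0,10],[0,0,0.01,0,0,0,10],[0,0,0,0,0,0,10],[0,0,0,0,0,0,10],[0,0,0,0,0,0,10],[0,0,0,0,0,0,10],[0,0,0,0,0,0,10],[0,0,0,0,0,0,10],[0,0,0,0,0,0,10],[0,0,0,0,0,0,10]]]'
```

```text
t: 70.8
tool_pos: [0.5277, -0.015, 0.1889]
eef_rot: [-180.0, 0.0, -172.6]
wrist_force: [0.2, -1.1, -1.1]
finger_gap: 0.277
gripper_force: 58.9
t: 71.8
tool_pos: [0.5275, -0.0149, 0.1871]
eef_rot: [-180.0, -0.0, -172.6]
wrist_force: [-0.1, -0.0, -0.5]
finger_gap: 0.283
gripper_force: 58.9
```

```bash
python3 -m inch '[[[0,0,0.01,0,0,0,10],[0,0,0.005,0,0,0,10],[0,0,0,0,0,0,10],[0,0,0,0,0,0,10],[0,0,0,0,0,0,10],[0,0,0,0,0,0,30],[0,0,0,0,0,0,40],[0,0,0,0,0,0,60],[0,0,0,0,0,0,60],[0,0,0,0,0,0,60]]]'
python3 -m inch '[[[0,0,-0.05,0,0,0,60],[0,0,-0.1,0,0,0,60],[0,0,-0.2,0,0,0,60],[0,0,-0.2,0,0,0,60],[0,0,-0.2,0,0,0,60],[0,0,-0.2,0,0,0,60],[0,0,-0.2,0,0,0,60],[0,0,-0.2,0,0,0,60],[0,0,-0.1,0,0,0,60],[0,0,0,0,0,0,60]]]'
python3 - <<'E'
from h import *
st()
for n,b in(("top",(330,190,370,230)),("scene",(285,160,335,190))):
    i=eyes.grab_frame(n);P=eyes.camera_params(n)
    for c,s in blobs(i,(0,90,20),(20,255,255),15,b)[0]: print(n,"lid",c,s,plane(P,c,.16))
    for c,s in blobs(i,(22,150,40),(35,255,255),60,(405,190,470,260) if n=="top" else (225,130,330,200))[0]: print("thermo",c,s,plane(P,c,.045))
i=eyes.grab_frame("wrist")
for c,s in blobs(i,(0,90,20),(20,255,255),200,(240,100,400,240))[0]: print("wrist",c,s)
E
```

```text
t: 72.8
tool_pos: [0.5275, -0.0149, 0.1857]
eef_rot: [180.0, -0.0, -172.6]
wrist_force: [-0.6, 0.8, 0.2]
finger_gap: 0.704
gripper_force: 0.0
t: 73.8
tool_pos: [0.5282, -0.015, 0.3034]
eef_rot: [-180.0, 0.2, -172.6]
wrist_force: [-0.5, -0.2, -0.9]
finger_gap: 0.702
gripper_force: 0.0
t 73.8 tcp [ 0.5282 -0.015   0.3034] [-179.9514    0.1541 -172.6311] gap 0.702 gf 0.0 wf [-0.4809 -0.1802 -0.9196] q [-10.  14.  -9.  67.  -0. -17.]
thermo [424.1 230.3] [414 209  21  43 602] [ 0.4886 -0.2452  0.045 ]
scene lid [305.3 175.1] [285 160  43  30 941] [ 0.5369 -0.0237  0.16  ]
thermo [280.3 160.1] [262 148  39  30 431] [ 0.4953 -0.2375  0.045 ]
wrist [318.8 179.1] [ 276  135   87   87 5728]
```

The lid's blob in the scene view matches its closed state at the start (centroid 305.3,175.1, area 941 against 938). The thermometer is flat in the bay, so I'll hand in.

```bash
python3 -c "
from station import robot
print(robot.job_done())"
```

```text
the job is handed in; nothing more can be done
None
```

I handed the job in at about 74 s: the thermometer held its reading on one biscuit for about 3 s, all three biscuits went into the jar, the lid is back on with its camera outline matching the closed jar at the start, and the thermometer lies flat in the wide bay (no verdict was returned).

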